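# Count out four castor nuts with the counting tray

## Task

Count out the nuts for the cart's four castors: sweep four of the six nuts on the counting tray's platform over its edge into the trough, shut the trough's lid, then pick the tray up and tip the two extras off the funnel end of the platform back into the stock bin while the four stay under the lid, then pour the four out of the trough's spout into the steel dish. Set the empty tray back down flat on the table with its lid shut, and leave the tools and castors alone.

Things in the scene. Friction and masses are not known exactly. Their poses are not given: they have to be found in the camera images.
- tray: loose white plastic counting tray, 0.3 kg, some 175 x 220 x 50 mm, flat on the table. Origin: underside, on the middle of the grip in y. Axes: x away from the robot (trough to black grip), y left (to the funnel), z up. In these axes the hinge line of the lid is at x -74, z 44 mm, the middle of the platform at x 23, of the trough at x -55, of the grip at x 94
- tray_platform (a point): middle of the tray's flat top, 34 mm above its underside; axes of the tray. From here it runs x -61..+61, y -80..+80 mm; walls 16 mm high on the far side (x +61) and on the right (y -80); at x -61 it drops straight into the trough; on the left slanted walls narrow it to the open funnel. Nuts slide off it when it is tipped more than about 20 degrees (friction 0.25)
- tray_trough (a point): middle of the trough's floor, 3 mm above the tray's underside, 79 mm from the platform's middle towards the robot. Straight channel along the tray's y, 34 mm wide, 31 mm deep below the platform, closed at its left end (77 mm from here), open at its right end, the spout
- tray_spout (a point): open right end of the trough, at its floor (3 mm high), 100 mm right of the trough's middle. What is in the trough pours out here when the tray is tipped right end down
- tray_funnel (a point): open left end of the platform, a mouth 68 mm wide, 117 mm left of the platform's middle and level with it (34 mm). What is loose on the platform pours out here when the tray is tipped left end down
- tray_grip (a point): point on the tray's grip: upright black plate at the middle of the far side, 12 mm thick along the tray's x, 56 mm long along y, top 91 mm above the tray's underside, standing 41 mm above the wall beside it. The point is central in x and y, 74 mm above the underside, 17 mm under the top, 70 mm beyond the platform's middle. Axes of the tray
- lid (a joint): angle (rad) of the aluminium lid of the trough, 40 g, hinged on the trough's outer wall (robot's side), hinge line along the tray's y, 97 mm from the platform's middle and 44 mm above the underside. 0 = shut, sloping slightly down to the platform's edge; 1.80 = upright; starts near 2.1, leaning open to the robot; a stiff hinge holds it open, pushed below about 1.3 it falls shut
- lid_edge (a point): middle of the lid's free edge, 40 mm from the hinge line; the lid is a flat 2 mm sheet 156 mm long with a 7 mm upturned lip, 30 mm long, at the middle of this edge
- nut1_centre (a point): centre of loose steel hex nut 1 (all six are alike: M12, 19 mm across flats, 10 mm thick, 17 g); at the start all lie flat, apart from one another, on the platform
- nut2_centre (a point): centre of loose steel hex nut 2 (all six are alike: M12, 19 mm across flats, 10 mm thick, 17 g); at the start all lie flat, apart from one another, on the platform
- nut3_centre (a point): centre of loose steel hex nut 3 (all six are alike: M12, 19 mm across flats, 10 mm thick, 17 g); at the start all lie flat, apart from one another, on the platform
- nut4_centre (a point): centre of loose steel hex nut 4 (all six are alike: M12, 19 mm across flats, 10 mm thick, 17 g); at the start all lie flat, apart from one another, on the platform
- nut5_centre (a point): centre of loose steel hex nut 5 (all six are alike: M12, 19 mm across flats, 10 mm thick, 17 g); at the start all lie flat, apart from one another, on the platform
- nut6_centre (a point): centre of loose steel hex nut 6 (all six are alike: M12, 19 mm across flats, 10 mm thick, 17 g); at the start all lie flat, apart from one another, on the platform
- bin_in (a point): middle of the stock bin's floor (the top of the layer of stock nuts fixed in it), 14 mm above the table. The bin is a grey open-topped plastic stacking bin left of the tray, 0.75 kg, outside 130 x 150 mm (x, y), inside 122 x 142 mm; walls 60 mm high at the sides, 45 mm on the side towards the tray (-y), 70 mm on the far left (+y)
- dish_in (a point): middle of the inner floor of the round steel parts dish right of the tray: 60 mm radius at the foot, 68 at the rim, 42 mm high, open on top, 0.35 kg
- pliers: loose black-handled pliers, 165 mm long, 16 mm high, origin under the pivot, jaws to +x, lying among the things, to be left alone
- castor_a: loose castor lying on its side, 50 mm wheel, stem to +x, 106 mm long, 30 mm high, origin under the wheel, lying among the things, to be left alone
- castor_b: loose castor like the other, lying among the things, to be left alone
- spanner: loose flat steel spanner, 200 mm long, lying among the things, to be left alone
- screwdriver: loose black screwdriver, 190 mm long, lying among the things, to be left alone

How it is judged:
On the way, in this order (a step that is already met when the one before it is completed fails the run):
1. exactly four nuts lie in the trough and the other two are still on the platform (x of each of nut1_centre, nut2_centre, nut3_centre, nut4_centre, nut5_centre, nut6_centre in the frame of tray above -0.075 m and y of each of nut1_centre, nut2_centre, nut3_centre, nut4_centre, nut5_centre, nut6_centre in the frame of tray above -0.105 m and z of each of nut1_centre, nut2_centre, nut3_centre, nut4_centre, nut5_centre, nut6_centre in the frame of tray above 0 m and horizontal distance between each of nut1_centre, nut2_centre, nut3_centre, nut4_centre, nut5_centre, nut6_centre and tray_platform below 0.15 m and ((z of each of nut1_centre, nut2_centre, nut3_centre, nut4_centre in the frame of tray below 0.0335 m and z of each of nut5_centre, nut6_centre in the frame of tray above 0.0345 m) or (z of each of nut1_centre, nut2_centre, nut3_centre, nut5_centre in the frame of tray below 0.0335 m and z of each of nut4_centre, nut6_centre in the frame of tray above 0.0345 m) or (z of each of nut1_centre, nut2_centre, nut3_centre, nut6_centre in the frame of tray below 0.0335 m and z of each of nut4_centre, nut5_centre in the frame of tray above 0.0345 m) or (z of each of nut1_centre, nut2_centre, nut4_centre, nut5_centre in the frame of tray below 0.0335 m and z of each of nut3_centre, nut6_centre in the frame of tray above 0.0345 m) or (z of each of nut1_centre, nut2_centre, nut4_centre, nut6_centre in the frame of tray below 0.0335 m and z of each of nut3_centre, nut5_centre in the frame of tray above 0.0345 m) or (z of each of nut1_centre, nut2_centre, nut5_centre, nut6_centre in the frame of tray below 0.0335 m and z of each of nut3_centre, nut4_centre in the frame of tray above 0.0345 m) or (z of each of nut1_centre, nut3_centre, nut4_centre, nut5_centre in the frame of tray below 0.0335 m and z of each of nut2_centre, nut6_centre in the frame of tray above 0.0345 m) or (z of each of nut1_centre, nut3_centre, nut4_centre, nut6_centre in the frame of tray below 0.0335 m and z of each of nut2_centre, nut5_centre in the frame of tray above 0.0345 m) or (z of each of nut1_centre, nut3_centre, nut5_centre, nut6_centre in the frame of tray below 0.0335 m and z of each of nut2_centre, nut4_centre in the frame of tray above 0.0345 m) or (z of each of nut1_centre, nut4_centre, nut5_centre, nut6_centre in the frame of tray below 0.0335 m and z of each of nut2_centre, nut3_centre in the frame of tray above 0.0345 m) or (z of each of nut2_centre, nut3_centre, nut4_centre, nut5_centre in the frame of tray below 0.0335 m and z of each of nut1_centre, nut6_centre in the frame of tray above 0.0345 m) or (z of each of nut2_centre, nut3_centre, nut4_centre, nut6_centre in the frame of tray below 0.0335 m and z of each of nut1_centre, nut5_centre in the frame of tray above 0.0345 m) or (z of each of nut2_centre, nut3_centre, nut5_centre, nut6_centre in the frame of tray below 0.0335 m and z of each of nut1_centre, nut4_centre in the frame of tray above 0.0345 m) or (z of each of nut2_centre, nut4_centre, nut5_centre, nut6_centre in the frame of tray below 0.0335 m and z of each of nut1_centre, nut3_centre in the frame of tray above 0.0345 m) or (z of each of nut3_centre, nut4_centre, nut5_centre, nut6_centre in the frame of tray below 0.0335 m and z of each of nut1_centre, nut2_centre in the frame of tray above 0.0345 m))), for 0.2 s.
2. the lid is shut (under 0.08 rad) over the four nuts, the other two still on the platform (all of step 1 and value of joint lid below 0.08 rad), for 0.2 s.
3. two nuts are in the stock bin while the other four are still in the trough under the shut lid, the tray held up off the table (value of joint lid below 0.08 rad and height (world z) of tray_platform above 0.06 m and ((x of each of nut1_centre, nut2_centre, nut3_centre, nut4_centre in the frame of tray below -0.036 m and distance between each of nut1_centre, nut2_centre, nut3_centre, nut4_centre and tray_trough below 0.125 m and distance between each of nut5_centre, nut6_centre and bin_in below 0.092 m and z of each of nut5_centre, nut6_centre in the frame of bin_in above 0 m) or (x of each of nut1_centre, nut2_centre, nut3_centre, nut5_centre in the frame of tray below -0.036 m and distance between each of nut1_centre, nut2_centre, nut3_centre, nut5_centre and tray_trough below 0.125 m and distance between each of nut4_centre, nut6_centre and bin_in below 0.092 m and z of each of nut4_centre, nut6_centre in the frame of bin_in above 0 m) or (x of each of nut1_centre, nut2_centre, nut3_centre, nut6_centre in the frame of tray below -0.036 m and distance between each of nut1_centre, nut2_centre, nut3_centre, nut6_centre and tray_trough below 0.125 m and distance between each of nut4_centre, nut5_centre and bin_in below 0.092 m and z of each of nut4_centre, nut5_centre in the frame of bin_in above 0 m) or (x of each of nut1_centre, nut2_centre, nut4_centre, nut5_centre in the frame of tray below -0.036 m and distance between each of nut1_centre, nut2_centre, nut4_centre, nut5_centre and tray_trough below 0.125 m and distance between each of nut3_centre, nut6_centre and bin_in below 0.092 m and z of each of nut3_centre, nut6_centre in the frame of bin_in above 0 m) or (x of each of nut1_centre, nut2_centre, nut4_centre, nut6_centre in the frame of tray below -0.036 m and distance between each of nut1_centre, nut2_centre, nut4_centre, nut6_centre and tray_trough below 0.125 m and distance between each of nut3_centre, nut5_centre and bin_in below 0.092 m and z of each of nut3_centre, nut5_centre in the frame of bin_in above 0 m) or (x of each of nut1_centre, nut2_centre, nut5_centre, nut6_centre in the frame of tray below -0.036 m and distance between each of nut1_centre, nut2_centre, nut5_centre, nut6_centre and tray_trough below 0.125 m and distance between each of nut3_centre, nut4_centre and bin_in below 0.092 m and z of each of nut3_centre, nut4_centre in the frame of bin_in above 0 m) or (x of each of nut1_centre, nut3_centre, nut4_centre, nut5_centre in the frame of tray below -0.036 m and distance between each of nut1_centre, nut3_centre, nut4_centre, nut5_centre and tray_trough below 0.125 m and distance between each of nut2_centre, nut6_centre and bin_in below 0.092 m and z of each of nut2_centre, nut6_centre in the frame of bin_in above 0 m) or (x of each of nut1_centre, nut3_centre, nut4_centre, nut6_centre in the frame of tray below -0.036 m and distance between each of nut1_centre, nut3_centre, nut4_centre, nut6_centre and tray_trough below 0.125 m and distance between each of nut2_centre, nut5_centre and bin_in below 0.092 m and z of each of nut2_centre, nut5_centre in the frame of bin_in above 0 m) or (x of each of nut1_centre, nut3_centre, nut5_centre, nut6_centre in the frame of tray below -0.036 m and distance between each of nut1_centre, nut3_centre, nut5_centre, nut6_centre and tray_trough below 0.125 m and distance between each of nut2_centre, nut4_centre and bin_in below 0.092 m and z of each of nut2_centre, nut4_centre in the frame of bin_in above 0 m) or (x of each of nut1_centre, nut4_centre, nut5_centre, nut6_centre in the frame of tray below -0.036 m and distance between each of nut1_centre, nut4_centre, nut5_centre, nut6_centre and tray_trough below 0.125 m and distance between each of nut2_centre, nut3_centre and bin_in below 0.092 m and z of each of nut2_centre, nut3_centre in the frame of bin_in above 0 m) or (x of each of nut2_centre, nut3_centre, nut4_centre, nut5_centre in the frame of tray below -0.036 m and distance between each of nut2_centre, nut3_centre, nut4_centre, nut5_centre and tray_trough below 0.125 m and distance between each of nut1_centre, nut6_centre and bin_in below 0.092 m and z of each of nut1_centre, nut6_centre in the frame of bin_in above 0 m) or (x of each of nut2_centre, nut3_centre, nut4_centre, nut6_centre in the frame of tray below -0.036 m and distance between each of nut2_centre, nut3_centre, nut4_centre, nut6_centre and tray_trough below 0.125 m and distance between each of nut1_centre, nut5_centre and bin_in below 0.092 m and z of each of nut1_centre, nut5_centre in the frame of bin_in above 0 m) or (x of each of nut2_centre, nut3_centre, nut5_centre, nut6_centre in the frame of tray below -0.036 m and distance between each of nut2_centre, nut3_centre, nut5_centre, nut6_centre and tray_trough below 0.125 m and distance between each of nut1_centre, nut4_centre and bin_in below 0.092 m and z of each of nut1_centre, nut4_centre in the frame of bin_in above 0 m) or (x of each of nut2_centre, nut4_centre, nut5_centre, nut6_centre in the frame of tray below -0.036 m and distance between each of nut2_centre, nut4_centre, nut5_centre, nut6_centre and tray_trough below 0.125 m and distance between each of nut1_centre, nut3_centre and bin_in below 0.092 m and z of each of nut1_centre, nut3_centre in the frame of bin_in above 0 m) or (x of each of nut3_centre, nut4_centre, nut5_centre, nut6_centre in the frame of tray below -0.036 m and distance between each of nut3_centre, nut4_centre, nut5_centre, nut6_centre and tray_trough below 0.125 m and distance between each of nut1_centre, nut2_centre and bin_in below 0.092 m and z of each of nut1_centre, nut2_centre in the frame of bin_in above 0 m))), for 0.1 s.
At the end, for the whole second after the job is handed in: Four nuts in the dish (within 66 mm of the middle of its floor), two in the stock bin (within 92 mm of the middle of its floor), dish and bin upright on the table; the tray flat on the table (tilt under 0.06 rad, underside within 6 mm of it), lid shut (under 0.08 rad) (((distance between each of nut1_centre, nut2_centre, nut3_centre, nut4_centre and dish_in below 0.066 m and distance between each of nut5_centre, nut6_centre and bin_in below 0.092 m and z of each of nut5_centre, nut6_centre in the frame of bin_in above 0 m) or (distance between each of nut1_centre, nut2_centre, nut3_centre, nut5_centre and dish_in below 0.066 m and distance between each of nut4_centre, nut6_centre and bin_in below 0.092 m and z of each of nut4_centre, nut6_centre in the frame of bin_in above 0 m) or (distance between each of nut1_centre, nut2_centre, nut3_centre, nut6_centre and dish_in below 0.066 m and distance between each of nut4_centre, nut5_centre and bin_in below 0.092 m and z of each of nut4_centre, nut5_centre in the frame of bin_in above 0 m) or (distance between each of nut1_centre, nut2_centre, nut4_centre, nut5_centre and dish_in below 0.066 m and distance between each of nut3_centre, nut6_centre and bin_in below 0.092 m and z of each of nut3_centre, nut6_centre in the frame of bin_in above 0 m) or (distance between each of nut1_centre, nut2_centre, nut4_centre, nut6_centre and dish_in below 0.066 m and distance between each of nut3_centre, nut5_centre and bin_in below 0.092 m and z of each of nut3_centre, nut5_centre in the frame of bin_in above 0 m) or (distance between each of nut1_centre, nut2_centre, nut5_centre, nut6_centre and dish_in below 0.066 m and distance between each of nut3_centre, nut4_centre and bin_in below 0.092 m and z of each of nut3_centre, nut4_centre in the frame of bin_in above 0 m) or (distance between each of nut1_centre, nut3_centre, nut4_centre, nut5_centre and dish_in below 0.066 m and distance between each of nut2_centre, nut6_centre and bin_in below 0.092 m and z of each of nut2_centre, nut6_centre in the frame of bin_in above 0 m) or (distance between each of nut1_centre, nut3_centre, nut4_centre, nut6_centre and dish_in below 0.066 m and distance between each of nut2_centre, nut5_centre and bin_in below 0.092 m and z of each of nut2_centre, nut5_centre in the frame of bin_in above 0 m) or (distance between each of nut1_centre, nut3_centre, nut5_centre, nut6_centre and dish_in below 0.066 m and distance between each of nut2_centre, nut4_centre and bin_in below 0.092 m and z of each of nut2_centre, nut4_centre in the frame of bin_in above 0 m) or (distance between each of nut1_centre, nut4_centre, nut5_centre, nut6_centre and dish_in below 0.066 m and distance between each of nut2_centre, nut3_centre and bin_in below 0.092 m and z of each of nut2_centre, nut3_centre in the frame of bin_in above 0 m) or (distance between each of nut2_centre, nut3_centre, nut4_centre, nut5_centre and dish_in below 0.066 m and distance between each of nut1_centre, nut6_centre and bin_in below 0.092 m and z of each of nut1_centre, nut6_centre in the frame of bin_in above 0 m) or (distance between each of nut2_centre, nut3_centre, nut4_centre, nut6_centre and dish_in below 0.066 m and distance between each of nut1_centre, nut5_centre and bin_in below 0.092 m and z of each of nut1_centre, nut5_centre in the frame of bin_in above 0 m) or (distance between each of nut2_centre, nut3_centre, nut5_centre, nut6_centre and dish_in below 0.066 m and distance between each of nut1_centre, nut4_centre and bin_in below 0.092 m and z of each of nut1_centre, nut4_centre in the frame of bin_in above 0 m) or (distance between each of nut2_centre, nut4_centre, nut5_centre, nut6_centre and dish_in below 0.066 m and distance between each of nut1_centre, nut3_centre and bin_in below 0.092 m and z of each of nut1_centre, nut3_centre in the frame of bin_in above 0 m) or (distance between each of nut3_centre, nut4_centre, nut5_centre, nut6_centre and dish_in below 0.066 m and distance between each of nut1_centre, nut2_centre and bin_in below 0.092 m and z of each of nut1_centre, nut2_centre in the frame of bin_in above 0 m)) and value of joint lid below 0.08 rad and angle between tray_platform's own z axis and vertical below 0.06 rad and height (world z) of tray_platform between 0.028 and 0.04 m and angle between each of dish_in, bin_in's own z axis and vertical below 0.1 rad and height (world z) of dish_in below 0.02 m and height (world z) of bin_in below 0.03 m); the robot touches nothing.
It fails at once if the pliers is shoved by more than 30 mm (distance of pliers from where it was at the start of the episode above 0.03 m).
It fails at once if the castor a is shoved by more than 30 mm (distance of castor_a from where it was at the start of the episode above 0.03 m).
It fails at once if the castor b is shoved by more than 30 mm (distance of castor_b from where it was at the start of the episode above 0.03 m).
It fails at once if the spanner is shoved by more than 30 mm (distance of spanner from where it was at the start of the episode above 0.03 m).
It fails at once if the screwdriver is shoved by more than 30 mm (distance of screwdriver from where it was at the start of the episode above 0.03 m).
It also fails if it takes over 72 s, if anything falls off the work surface, if the arm or the gripper's body presses on something with over 40 N, if the wrist force passes 120 N, or if a joint passes its speed limit or range.

## Robot

A 7-joint arm with a two-finger parallel gripper is mounted at the origin on the work surface. World frame = base frame: x ahead of the robot, y to its left, z up, the work surface at z = 0. Lengths are in m, angles in rad, forces in N, time in s.
With the tool pointing down it reaches from about 0.425 to 0.875 m from the base axis. Payload 8.4 kg.
Tool frame: the origin (TCP) lies between the finger pads; the fingertips stand 22 mm ahead of it and the grasp point (between the pads) lies 3 mm ahead of it; z points along the fingers, x is the direction in which the jaws open and shut, and the axes are right-handed (so a half turn about z gives the same grasp; the last joint's range is limited). The gripper opens to 87 mm and grips with 3 to 60 N. Pads are 19 mm wide; open, the fingers measure 117 mm over their backs; the gripper's body (75 mm by 190 mm) begins 51 mm behind the grasp point.
Start: joints at [1.054, 0.333, 0.04, 1.465, -0.013, 1.343, -0.059], TCP at [0.264, -0.594, 0.245] pointing down, gripper open.
Joint ranges: [-2.58, 2.58], [-0.38, 2.09], [-1.3, 1.39], [0.25, 2.4], [-1.5, 4.64], [0.08, 2.09], [-2.65, 2.65]. Speed limits (rad/s): [2.22, 2.22, 2.79, 2.79, 3.14, 3.14, 3.14].

## Interface

Orientations are given as a unit quaternion [x, y, z, w].
In Python, from bench import sense, vision, bot gives the robot as it stands.
- The arm moves only by the tool drive_tool, never from a script. Its argument "series" is a list of rows, each a list of 4 numbers: the shift along the tool's x, y, z in mm, then the turn about the tool's z in rad. In form: [[x, y, z, yaw], ...]. A call has 1 to 10 rows; each row is the pose to reach, as a shift and turn from the pose commanded when the call began, along the tool's axes at that moment; what a row does not reach only later rows make up. A row lasts 1/10 s, in which the tool goes at most 50 mm and 8.59 degrees, less where a joint would pass 70% of its speed; a pose out of reach is approached as far as the arm can. A call with a gripper value outside its range is refused whole. "gripper" is the opening, from 0 (shut) to 1 (fully open), set as the call begins (left out, the last holds). The fingers move at their own pace and stop on an object; the grip force is fixed at half the most. Time passes only in rows, so rows that repeat a pose let the fingers close. It gives the time, the measured TCP pose, the force and the opening at its end, in the units of the state.
- sense(): the state, without advancing time (a new reading comes with each control period).
- vision.camera(name): name is "scene" or "top" or "wrist"; returns a dict with "pixels" (420x560x3 uint8, blue, green, red), "fx", "fy", "cx", "cy" (pixels), "xyz" and "orientation" of the camera in the world. Camera axes: x right, y down, z forward; pixel columns grow to the right and rows downward; lengths in m; the calibration is good to about 2 mm. A picture is of the moment at which its call begins. There is no depth.
- bot.hand_in(): hands the job in, once; it reports no verdict.
Trained networks look in the newest picture that a camera, given by its name, has taken for a name from the list of things; names that differ only in an ending like _2 or _b are one class to them, and where a whole thing is asked for, a point or a joint stands for the part that bears it (a point fixed in the world has none). Each returns a list of dicts, best first, with "confidence" (0 to 1); they miss things now and then, are a little off and sometimes report something else, mostly with a low value. They report only what shows in the picture. A call takes as long as a camera call.
- vision.boxes_of(camera, query): "location" ([x, y, z] in m, in the coordinates of the camera as it stood for that picture, good to about 4 mm: the middle of the surface that is visible of it).
- vision.masks_of(camera, query): "region" (420x560 bool, what is visible of it).
- vision.tip_of(camera, query): "location" ([x, y, z] in m, in the coordinates of the camera as it stood for that picture, good to about 4 mm: a listed point, or the origin of a listed thing).
The state is a dict: "t": time; "joint_positions": joint angles; "qvel": joint speeds; "joint_efforts": joint torques, N m; "tool_pos": TCP position; "tcp_rot": TCP orientation; "ft_force": force on the tool from outside, world axes, zero at the start; "ft_torque": the same for the moment, N m; "opening": opening from 0.0 (shut) to 1.0 (fully open).
Only numpy, scipy, OpenCV 4.12 (cv2) and the standard library are available. Lean on these libraries where they do the work, as an engineer would, in place of code of your own. Each camera call takes 0.05 s, during which the arm holds its last target.

## Working session

There is one attempt and no reset: what is moved stays moved. The work goes in short steps, Python scripts to look and compute and a tool call to move; the robot and the scene stay as the last step left them, time stands still between calls to the robot, and variables do not carry over. Pictures are saved under pics/ and viewed, and the job is handed in when it is done.

Besides the shell and the picture viewer there is one more tool, called as a command line: name --pt "numbers of a row" for each row, then --argument value for the rest. drive_tool: Moves the arm, as the interface text tells. Its arguments: {"type":"object","properties":{"series":{"type":"array","items":{"type":"array","items":{"type":"number"}}},"gripper":{"type":"number"}},"required":["series"]}

```bash
ls; mkdir -p pics; python3 - <<'E'
from bench import sense, vision, bot
import cv2
print(sense())
for n in ["scene","top","wrist"]:
    c=vision.camera(n); cv2.imwrite(f"pics/{n}0.png",c["pixels"]); print(n,{k:c[k] for k in c if k!="pixels"})
E
```

```text
pics
{'t': 0.0, 'joint_positions': array([ 1.05379812,  0.33390149,  0.03986427,  1.46629018, -0.01341171,
        1.34330717, -0.05851316]), 'qvel': array([ 0.00030856, -0.0012967 ,  0.00166903,  0.00091984, -0.00019211,
       -0.00083384,  0.00053345]), 'joint_efforts': array([-4.85642477e-05, -6.56349349e+01,  1.33538872e+00, -4.03788471e+01,
       -5.95819904e-02,  4.47758369e-02,  1.47392248e-04]), 'tool_pos': array([ 0.26353896, -0.59368915,  0.24365595]), 'tcp_rot': array([ 8.38369219e-01, -5.45102173e-01, -7.12672574e-04, -4.05856091e-04]), 'ft_force': array([-1.02130939,  0.27787568, -1.09312636]), 'ft_torque': array([-0.02412742,  0.02007601,  0.0142365 ]), 'opening': 1.0006545426254596}
scene {'fx': 471.82139091167284, 'fy': 471.82139091167284, 'cx': 294.00148421759764, 'cy': 218.14643431340284, 'xyz': array([ 1.18329453, -0.50595164,  0.62443501]), 'orientation': array([ 0.78789098,  0.39072354, -0.21970362, -0.42224783])}
top {'fx': 434.5267361642357, 'fy': 434.5267361642357, 'cx': 279.7365627767841, 'cy': 207.96107036795868, 'xyz': array([ 0.391544  , -0.01704077,  0.92707573]), 'orientation': array([ 0.71090442, -0.69725015,  0.06316508, -0.06683788])}
wrist {'fx': 346.58218952966985, 'fy': 346.58218952966985, 'cx': 278.6262207616495, 'cy': 204.80948275708965, 'xyz': array([ 0.33771772, -0.55999593,  0.38421542]), 'orientation': array([ 0.82917965, -0.53824441, -0.08320744,  0.12581965])}
```

View pics/scene0.png

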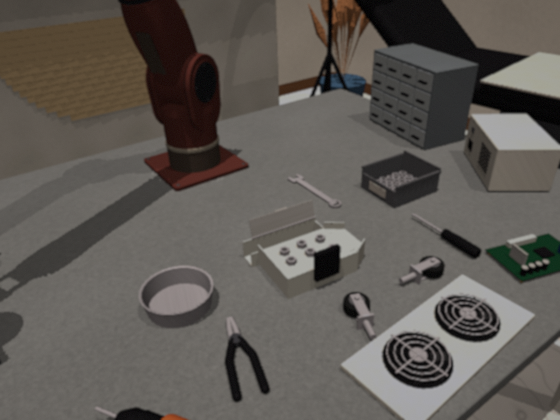

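View pics/top0.png

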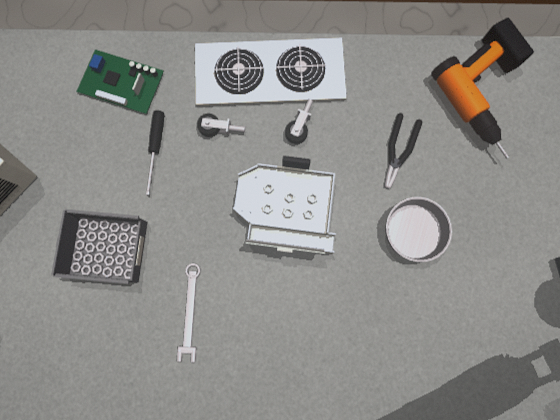

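```bash
cat > h.py <<'E'
from bench import sense, vision, bot
import numpy as np, cv2
from scipy.spatial.transform import Rotation as R
def cam(n,save=None):
    c=vision.camera(n)
    if save: cv2.imwrite(f"pics/{save}.png",c["pixels"])
    return c
def tow(c,p): return R.from_quat(c["orientation"]).apply(p)+c["xyz"]
def proj(c,P):
    q=R.from_quat(c["orientation"]).inv().apply(np.atleast_2d(P)-c["xyz"])
    return np.c_[q[:,0]/q[:,2]*c["fx"]+c["cx"],q[:,1]/q[:,2]*c["fy"]+c["cy"]]
def ray(c,u,v,z):
    d=R.from_quat(c["orientation"]).apply([(u-c["cx"])/c["fx"],(v-c["cy"])/c["fy"],1])
    return c["xyz"]+d*(z-c["xyz"][2])/d[2]
E
python3 - <<'E'
from h import *
np.set_printoptions(precision=4,suppress=True)
for n in ["scene","top"]:
    c=cam(n)
    for q in ["tray","tray_platform","tray_trough","tray_spout","tray_funnel","tray_grip","lid_edge","nut1_centre","bin_in","dish_in","pliers","castor_a","spanner","screwdriver"]:
        for d in vision.tip_of(n,q)[:7]:
            print(n,q,round(d["confidence"],2),tow(c,d["location"]))
E
```

```text
scene tray 0.73 [ 0.5528 -0.0286  0.0006]
scene tray_platform 0.88 [ 0.5789 -0.0325  0.0345]
scene tray_platform 0.71 [ 0.4893 -0.1243  0.0021]
scene tray_platform 0.55 [0.556  0.0223 0.0445]
scene tray_trough 0.45 [ 0.5817 -0.0315  0.04  ]
scene tray_trough 0.22 [0.5891 0.0838 0.0349]
scene tray_spout 0.84 [ 0.4883 -0.1237  0.0028]
scene tray_funnel 0.79 [0.5894 0.0848 0.0345]
scene tray_funnel 0.4 [0.471  0.3559 0.014 ]
scene tray_grip 0.91 [ 0.6473 -0.0411  0.0753]
scene tray_grip 0.57 [0.5909 0.0825 0.0339]
scene lid_edge 0.84 [ 0.4704 -0.0241  0.0893]
scene nut1_centre 0.61 [ 0.5461 -0.069   0.0383]
scene bin_in 0.78 [0.4699 0.3573 0.0145]
scene dish_in 0.94 [ 0.5243 -0.2972  0.0063]
scene pliers 0.77 [ 0.6638 -0.2586  0.0024]
scene castor_a 0.88 [0.7466 0.1552 0.0005]
scene castor_a 0.58 [ 0.7385 -0.0387  0.0044]
scene castor_a 0.3 [ 0.5792 -0.0289  0.0408]
scene spanner 0.64 [ 0.3477  0.1794 -0.0009]
scene screwdriver 0.93 [0.6821 0.2728 0.0036]
top tray 0.64 [ 0.5533 -0.0308 -0.005 ]
top tray 0.64 [0.7417 0.1489 0.0024]
top tray_platform 0.67 [ 0.5759 -0.0319  0.0351]
top tra
[... 258 characters left out ...]
3  0.0695]
top tray_grip 0.18 [0.5583 0.0163 0.0337]
top lid_edge 0.77 [ 0.4708 -0.0204  0.0799]
top lid_edge 0.51 [ 0.5807 -0.0326  0.0347]
top nut1_centre 0.55 [ 0.542  -0.0667  0.0389]
top bin_in 0.92 [0.4699 0.3569 0.0092]
top bin_in 0.7 [ 0.6463 -0.0378  0.073 ]
top dish_in 0.93 [ 0.5177 -0.2956  0.0049]
top dish_in 0.55 [ 0.4954 -0.0238  0.0037]
top pliers 0.83 [ 0.6678 -0.2629 -0.0035]
top castor_a 0.92 [ 0.7345 -0.0415 -0.0015]
top castor_a 0.71 [0.7418 0.1527 0.0004]
top castor_a 0.7 [ 0.5166 -0.2966  0.0055]
top castor_a 0.4 [ 0.4697 -0.0219  0.0835]
top spanner 0.65 [0.3429 0.1745 0.0045]
top screwdriver 0.68 [ 0.6837  0.2747 -0.003 ]
top screwdriver 0.38 [ 0.4902 -0.1256  0.0054]
```

The commands allow only shifts and a turn about tool z, so I need to know how tipping can work. I'll test out-of-reach behaviour in free air first.

drive_tool --pt "-50 0 0 0" --pt "-100 0 0 0" --pt "-150 0 0 0" --pt "-200 0 0 0" --pt "-250 0 0 0" --pt "-300 0 0 0" --pt "-300 0 0 0" --pt "-300 0 0 0"

```text
t: 2.45
tool_pos: [0.1419, -0.3197, 0.2454]
tcp_rot: [0.838, -0.545, 0.001, 0.001]
ft_force: [1.2, -1.0, 0.3]
opening: 1.0
```

```bash
python3 - <<'E'
from h import *
np.set_printoptions(precision=4,suppress=True)
s=sense(); print(s["t"],s["joint_positions"],s["tool_pos"]); print(R.from_quat(s["tcp_rot"]).as_matrix())
E
```

```text
2.45 [ 1.0453 -0.2999 -0.0158  2.1064 -0.0047  1.3321 -0.1217] [ 0.1419 -0.3197  0.2454]
[[ 0.4058 -0.914   0.0015]
 [-0.914  -0.4058 -0.0026]
 [ 0.003  -0.0003 -1.    ]]
```

drive_tool --pt "-40 0 0 0" --pt "-80 0 0 0" --pt "-120 0 0 0" --pt "-120 0 0 0"

```text
t: 2.85
tool_pos: [0.1201, -0.2541, 0.2146]
tcp_rot: [0.84, -0.541, -0.025, -0.03]
ft_force: [1.7, 1.7, 0.7]
opening: 1.002
```

```bash
python3 - <<'E'
from h import *
np.set_printoptions(precision=4,suppress=True)
s=sense(); print(s["t"],s["joint_positions"],s["tool_pos"]); print(R.from_quat(s["tcp_rot"]).as_matrix())
E
```

```text
2.85 [ 1.3268 -0.3733 -0.2394  2.2163 -0.1163  1.364  -0.0092] [ 0.1201 -0.2541  0.2146]
[[ 0.4137 -0.9104 -0.0085]
 [-0.9074 -0.4131  0.0777]
 [-0.0743 -0.0245 -0.9969]]
```

drive_tool --pt "0 0 0 0" --pt "50 0 0 0" --pt "100 0 0 0" --pt "100 0 0 0"

```text
t: 3.25
tool_pos: [0.1617, -0.3502, 0.2056]
tcp_rot: [0.839, -0.543, -0.027, -0.028]
ft_force: [-0.5, -0.3, 0.2]
opening: 1.002
```

```bash
python3 - <<'E'
from h import *
np.set_printoptions(precision=4,suppress=True)
s=sense(); print(s["t"],s["joint_positions"],s["tool_pos"]); print(R.from_quat(s["tcp_rot"]).as_matrix())
E
```

```text
3.25 [ 1.3627 -0.1163 -0.2925  2.0425 -0.0584  1.2852 -0.0578] [ 0.1617 -0.3502  0.2056]
[[ 0.4082 -0.9128 -0.0155]
 [-0.9098 -0.4081  0.0759]
 [-0.0756 -0.0169 -0.997 ]]
```

```bash
cat >> h.py <<'E'
def T0(): 
    return None
E
python3 - <<'E'
from h import *
np.set_printoptions(precision=4,suppress=True)
c=cam("top","top1"); s=cam("scene")
big=cv2.resize(c["pixels"][150:265,215:350],None,fx=5.5,fy=5,interpolation=cv2.INTER_CUBIC); cv2.imwrite("pics/crop1.png",big)
for n,q in [("top","nut1_centre"),("scene","nut1_centre")]:
    for f in (vision.boxes_of,vision.masks_of):
        for d in f(n,q):
            if "region" in d:
                y,x=np.nonzero(d["region"]); print(n,round(d["confidence"],2),len(x),x.mean(),y.mean(),ray(c if n=="top" else s,x.mean(),y.mean(),.041))
            else: print(n,round(d["confidence"],2),tow(c if n=="top" else s,d["location"]))
# cabinet
for u,v in [(430,142),(370,98),(475,110),(500,190),(468,160)]: print(ray(s,u,v,0))
E
```

```text
scene 0.44 [ 0.5507 -0.0677  0.0392]
scene 0.64 104 284.34615384615387 251.29807692307693 [ 0.5489 -0.0688  0.041 ]
[0.3239 0.6624 0.    ]
[-0.0966  0.81    0.    ]
[0.2407 1.0127 0.    ]
[0.6373 0.564  0.    ]
[0.4771 0.6477 0.    ]
```

View pics/crop1.png

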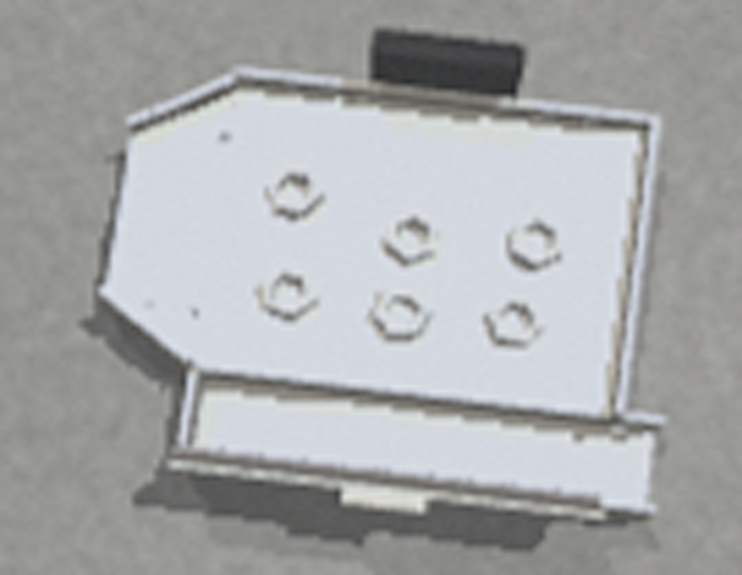

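View pics/top1.png

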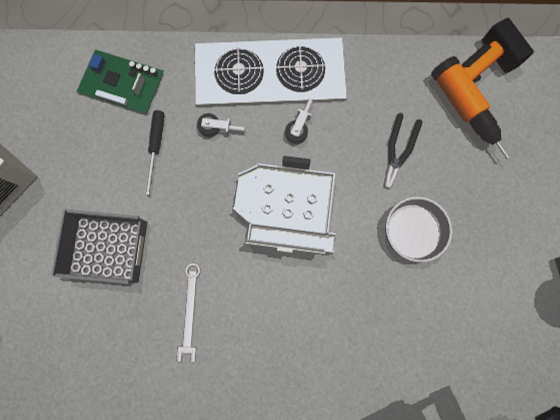

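```bash
python3 - <<'E'
from h import *
np.set_printoptions(precision=4,suppress=True)
c=cam("top")
f=lambda x,y,z: ray(c,215+(x+.5)/5.5-.5,150+(y+.5)/5-.5,z)
a=f(200,372,.034);b=f(610,415,.034); print("edge",a,b, "yaw",np.arctan2((b-a)[0],-(b-a)[1])*-1)
g=f(373,30,.091);h=f(527,43,.091); print("grip",g,h,(g+h)/2,np.linalg.norm(g-h))
w=f(240,70,.050);v=f(655,118,.050); print("farwall",w,v)
yaw=-0.10
Rm=np.array([[np.cos(yaw),-np.sin(yaw)],[np.sin(yaw),np.cos(yaw)]])
P=np.array([.577,-.032])
for p in [(295,195),(411,240),(534,245),(289,296),(401,315),(514,324)]:
    q=f(*p,.044); print(q[:2], "tray(platform) ",Rm.T@(q[:2]-P))
print("edge in tray",Rm.T@(a[:2]-P),Rm.T@(b[:2]-P),"far",Rm.T@(w[:2]-P),Rm.T@(v[:2]-P))
E
```

```text
edge [0.5228 0.0484 0.034 ] [ 0.5078 -0.1064  0.034 ] yaw 0.09662712855571624
grip [ 0.6539 -0.0144  0.091 ] [ 0.6495 -0.0705  0.091 ] [ 0.6517 -0.0424  0.091 ] 0.05624193978251982
farwall [0.6484 0.036  0.05  ] [ 0.6306 -0.1218  0.05  ]
[0.5965 0.014 ] tray(platform)  [0.0148 0.0477]
[ 0.5782 -0.0303] tray(platform)  [0.001  0.0019]
[ 0.577  -0.0767] tray(platform)  [ 0.0044 -0.0445]
[0.5537 0.0152] tray(platform)  [-0.0279  0.0446]
[ 0.5465 -0.027 ] tray(platform)  [-0.0308  0.0019]
[ 0.5436 -0.0694] tray(platform)  [-0.0295 -0.0406]
edge in tray [-0.062   0.0746] [-0.0614 -0.0809] far [0.0643 0.0748] [ 0.0623 -0.084 ]
```

```bash
cat >> h.py <<'E'
YAW=-0.097; PX=np.array([.577,-.032])
def tw(x,y,z):  # platform-frame mm (z above table) -> world
    c,s=np.cos(YAW),np.sin(YAW)
    return np.array([PX[0]+(c*x-s*y)/1e3,PX[1]+(s*x+c*y)/1e3,z/1e3])
def shift(tip,off=22.,xdir=None):
    """tool shift mm (and yaw) to bring point 'off' mm ahead of TCP to world pt"""
    st=sense(); M=R.from_quat(st["tcp_rot"]).as_matrix()
    d=np.asarray(tip)-(st["tool_pos"]+M[:,2]*off/1e3)
    out=M.T@d*1e3
    yaw=None
    if xdir is not None:
        l=M.T@np.r_[xdir,0]; yaw=np.arctan2(l[1],l[0])
        yaw=(yaw+np.pi/2)%np.pi-np.pi/2
    return np.round(out,1),None if yaw is None else round(yaw,3)
def state():
    s=sense(); M=R.from_quat(s["tcp_rot"]).as_matrix(); print("t",s["t"],"p",s["tool_pos"].round(4),"q",s["joint_positions"].round(3),"F",s["ft_force"].round(1)); print(M.round(4))
E
python3 - <<'E'
from h import *
xd=[np.cos(YAW+np.pi/2),np.sin(YAW+np.pi/2)]
for p in [(35,-42,110),(35,-42,39),(-47,-42,39)]: print(p,shift(tw(*p),22,xd), tw(*p))
E
```

```text
(35, -42, 110) (array([ -53.4, -517.1,   87.8]), np.float64(0.52)) [ 0.60776786 -0.07719224  0.11      ]
(35, -42, 39) (array([ -48.3, -516.1,  158.6]), np.float64(0.52)) [ 0.60776786 -0.07719224  0.039     ]
(-47, -42, 39) (array([ -88.9, -444.9,  160.4]), np.float64(0.52)) [ 0.52615332 -0.06925071  0.039     ]
```

drive_tool --pt "-5 -50 0 0.1" --pt "-10 -100 0 0.2" --pt "-15 -150 10 0.3" --pt "-20 -200 20 0.4" --pt "-25 -250 30 0.52" --pt "-30 -300 40 0.52" --pt "-35 -350 50 0.52" --pt "-40 -400 60 0.52" --pt "-45 -450 70 0.52" --pt "-50 -490 75 0.52" --gripper 0

```text
t: 4.6
tool_pos: [0.5809, -0.0965, 0.1447]
tcp_rot: [-0.671, 0.741, 0.032, 0.018]
ft_force: [-0.6, -1.4, 0.1]
opening: 0.168
```

```bash
python3 - <<'E'
from h import *
state()
xd=[np.cos(YAW+np.pi/2),np.sin(YAW+np.pi/2)]
for p in [(36,-42,110),(36,-42,39),(-47,-42,39),(-10,-42,90)]: print(p,shift(tw(*p),22,xd))
E
```

```text
t 4.6 p [ 0.5809 -0.0965  0.1447] q [ 0.747  0.407 -0.769  1.685  0.225  1.182 -1.739] F [-0.6 -1.4  0.1]
[[-0.0991 -0.995  -0.0155]
 [-0.9926  0.0977  0.0715]
 [-0.0696  0.0224 -0.9973]]
(36, -42, 110) (array([-19.4, -26.6,  13.5]), np.float64(-0.001))
(36, -42, 39) (array([-14.5, -28.2,  84.3]), np.float64(-0.001))
(-47, -42, 39) (array([-14.3,  54.8,  86.2]), np.float64(-0.001))
(-10, -42, 90) (array([-17.9,  18.9,  34.5]), np.float64(-0.001))
```

drive_tool --pt "-19 -27 14 0" --pt "-19 -27 14 0" --pt "-17 -27 40 0" --pt "-15 -28 65 0" --pt "-15 -28 80 0" --pt "-15 -28 84 0" --pt "-15 -28 84 0"

```text
t: 5.3
tool_pos: [0.6075, -0.0789, 0.0617]
tcp_rot: [-0.671, 0.74, 0.032, 0.019]
ft_force: [-0.5, 0.1, -0.2]
opening: 0.0
```

```bash
python3 - <<'E'
from h import *
state()
c=cam("scene"); cv2.imwrite("pics/s2.png",cv2.resize(c["pixels"][180:310,220:400],None,fx=4.4,fy=4.4))
xd=[np.cos(YAW+np.pi/2),np.sin(YAW+np.pi/2)]
for p in [(-47,-42,39)]: print(p,shift(tw(*p),22,xd))
E
```

```text
t 5.3 p [ 0.6075 -0.0789  0.0617] q [ 0.657  0.541 -0.724  1.697  0.317  1.061 -1.824] F [-0.5  0.1 -0.2]
[[-0.0981 -0.995  -0.0161]
 [-0.9926  0.0967  0.0728]
 [-0.0709  0.0231 -0.9972]]
(-47, -42, 39) (array([ 0.1, 81.9,  3.2]), np.float64(0.0))
```

View pics/s2.png

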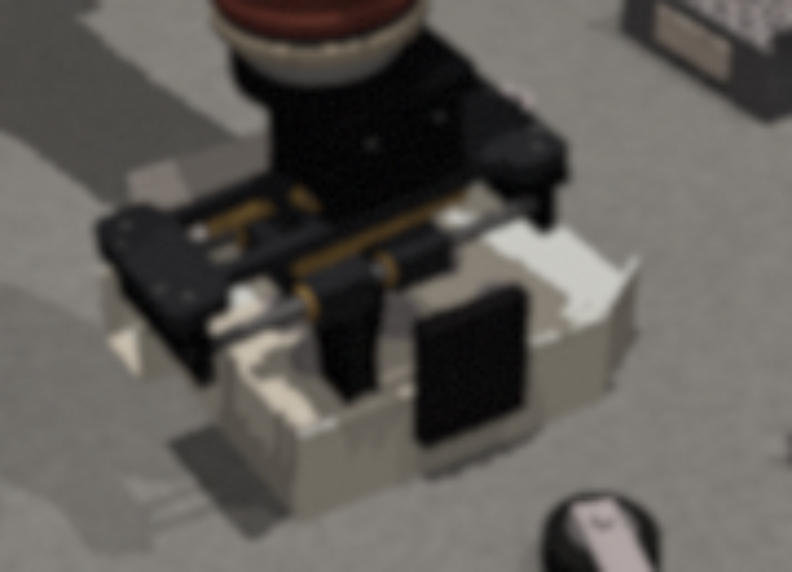

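The closed fingers are inside the tray behind the right column, clear of grip and wall. I'll sweep it now.

drive_tool --pt "0 10 0 0" --pt "0 22 1 0" --pt "0 34 1 0" --pt "0 46 2 0" --pt "0 58 2 0" --pt "0 70 2 0" --pt "0 82 3 0" --pt "0 83 3 0" --pt "0 60 -20 0" --pt "0 30 -60 0"

```text
t: 6.35
tool_pos: [0.5769, -0.0804, 0.1204]
tcp_rot: [-0.671, 0.74, 0.034, 0.017]
ft_force: [1.6, -0.4, -0.6]
opening: 0.005
```

```bash
python3 - <<'E'
from h import *
state()
for n in ("top","wrist"):
    c=cam(n); cv2.imwrite(f"pics/{n}3.png",c["pixels"] if n!="top" else cv2.resize(c["pixels"][150:265,215:350],None,fx=5.5,fy=5))
xd=[np.cos(YAW+np.pi/2),np.sin(YAW+np.pi/2)]
for p in [(36,2,100),(36,2,39),(-47,2,39)]: print(p,shift(tw(*p),22,xd))
E
```

```text
t 6.35 p [ 0.5769 -0.0804  0.1204] q [ 0.727  0.425 -0.773  1.721  0.241  1.14  -1.775] F [ 1.6 -0.4 -0.6]
[[-0.098  -0.995  -0.0211]
 [-0.9926  0.0963  0.0736]
 [-0.0712  0.0281 -0.9971]]
(36, 2, 100) (array([-47.9, -23.9,   8.1]), np.float64(-0.001))
(36, 2, 39) (array([-43.5, -24.7,  69. ]), np.float64(-0.001))
(-47, 2, 39) (array([-43.4,  58.3,  70.1]), np.float64(-0.001))
```

View pics/top3.png

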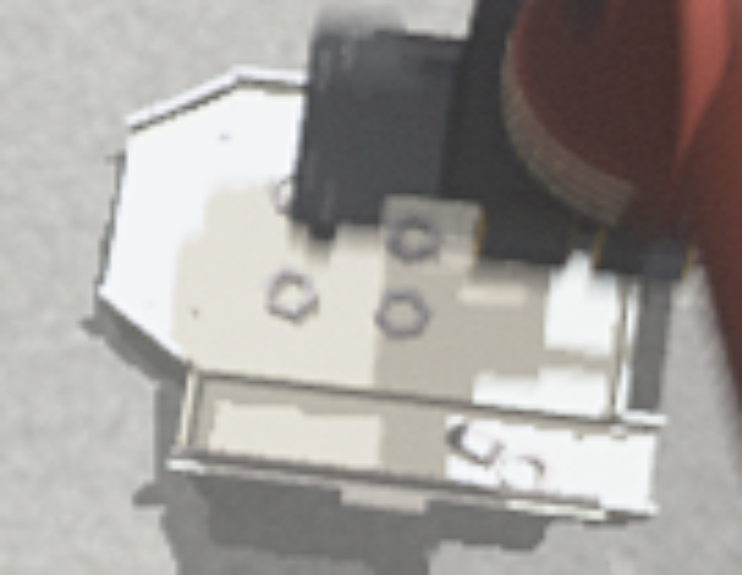

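View pics/wrist3.png

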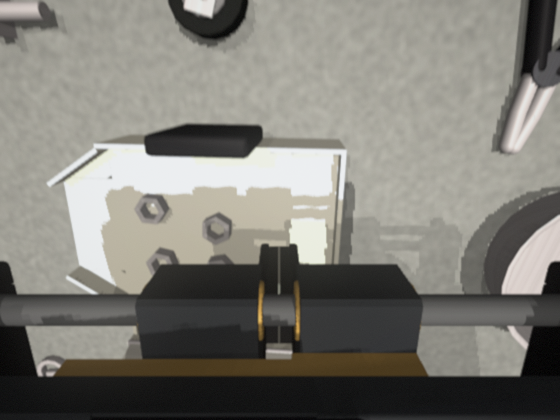

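Two nuts are in the trough (crop px 470,440 and 522,470). I'll sweep the middle column next.

drive_tool --pt "-24 -20 0 0" --pt "-48 -21 4 0" --pt "-47 -21 20 0" --pt "-45 -21 45 0" --pt "-44 -21 65 0" --pt "-44 -21 69 0" --pt "-44 -21 69 0" --pt "-44 -9 69 0" --pt "-44 3 70 0" --pt "-44 15 70 0"

```text
t: 7.45
tool_pos: [0.5693, -0.0303, 0.0568]
tcp_rot: [-0.671, 0.74, 0.031, 0.021]
ft_force: [5.1, 0.7, 7.3]
opening: 0.008
```

drive_tool --pt "0 12 0 0" --pt "0 24 0 0" --pt "0 36 1 0" --pt "0 43 1 0" --pt "0 44 1 0" --pt "0 20 -20 0" --pt "0 -10 -60 0"

```text
t: 8.15
tool_pos: [0.5754, -0.0359, 0.1129]
tcp_rot: [-0.671, 0.74, 0.035, 0.016]
ft_force: [0.7, 0.6, 0.1]
opening: 0.009
```

```bash
python3 - <<'E'
from h import *
state()
c=cam("top"); cv2.imwrite(f"pics/top4.png",cv2.resize(c["pixels"][150:265,215:350],None,fx=5.5,fy=5))
E
```

```text
t 8.15 p [ 0.5754 -0.0359  0.1129] q [ 0.671  0.424 -0.791  1.745  0.248  1.118 -1.856] F [0.7 0.6 0.1]
[[-0.098  -0.9949 -0.0224]
 [-0.9927  0.0962  0.0732]
 [-0.0706  0.0294 -0.9971]]
```

View pics/top4.png

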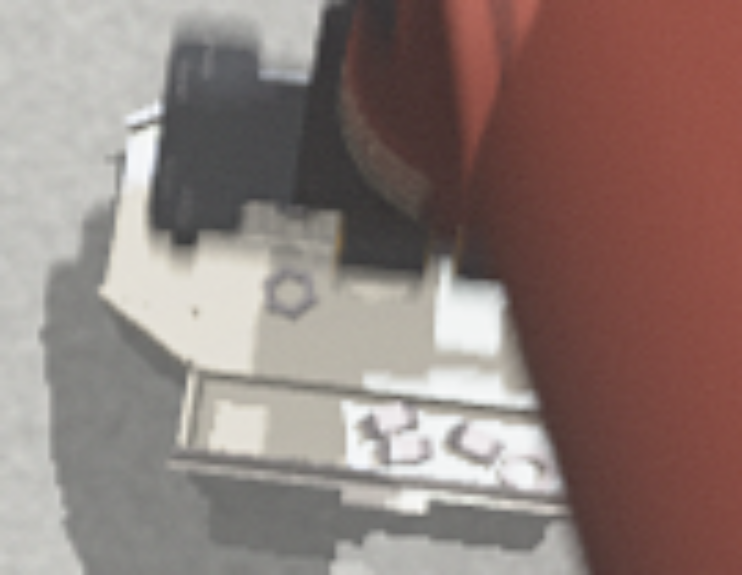

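```bash
python3 - <<'E'
from h import *
for p in [(-80,5,130),(-150,5,130),(-150,5,68),(-82,5,68)]: print(p,tw(*p),shift(tw(*p),22))
E
```

```text
(-80, 5, 130) [ 0.4978603  -0.01927567  0.13      ] (array([ -9.7,  87.8, -28.5]), None)
(-150, 5, 130) [ 0.42818936 -0.01249631  0.13      ] (array([ -9.5, 157.8, -27.5]), None)
(-150, 5, 68) [ 0.42818936 -0.01249631  0.068     ] (array([ -5.1, 156.9,  34.4]), None)
(-82, 5, 68) [ 0.49586971 -0.01908197  0.068     ] (array([-5.2, 88.9, 33.3]), None)
```

drive_tool --pt "-5 0 -28 0" --pt "-9 45 -29 0" --pt "-9 95 -29 0" --pt "-9 140 -28 0" --pt "-9 158 -28 0" --pt "-7 158 5 0" --pt "-5 157 34 0" --pt "-5 157 34 0"

```text
t: 9.0
tool_pos: [0.4187, -0.0129, 0.0823]
tcp_rot: [-0.671, 0.74, 0.035, 0.017]
ft_force: [0.4, -0.2, 0.3]
opening: 0.003
```

```bash
python3 - <<'E'
from h import *
state()
c=cam("scene"); cv2.imwrite("pics/s5.png",cv2.resize(c["pixels"][160:310,200:400],None,fx=4,fy=4))
for p in [(-82,5,68)]: print(p,tw(*p),shift(tw(*p),22))
E
```

```text
t 9.0 p [ 0.4187 -0.0129  0.0823] q [ 0.861  0.123 -0.9    2.13   0.026  0.954 -1.72 ] F [ 0.4 -0.2  0.3]
[[-0.0986 -0.9949 -0.0214]
 [-0.9925  0.0967  0.0743]
 [-0.0718  0.0285 -0.997 ]]
(-82, 5, 68) [ 0.49586971 -0.01908197  0.068     ] (array([  0.2, -76.5,  -8. ]), None)
```

View pics/s5.png

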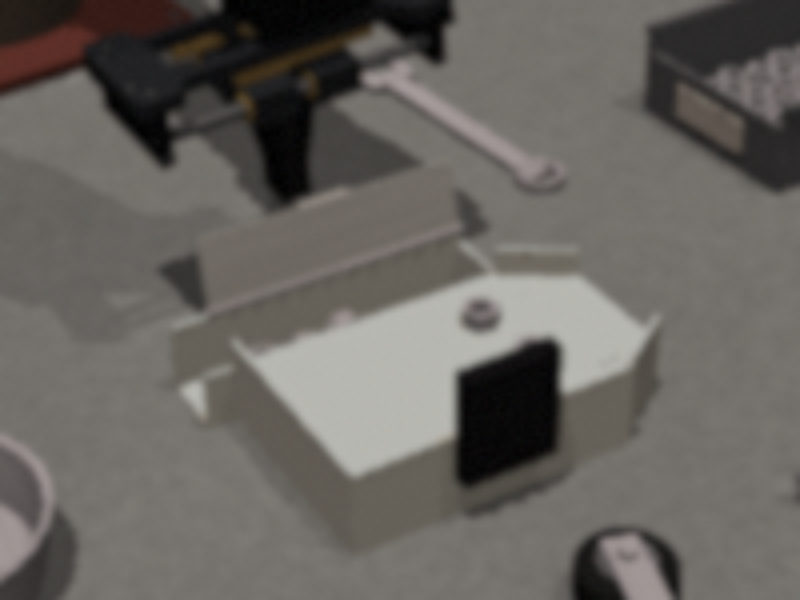

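Two nuts are left on the platform, one of them partly behind the grip, and the finger is behind the lid. I'll push it.

drive_tool --pt "0 -20 -5 0" --pt "0 -35 -8 0" --pt "0 -48 -8 0" --pt "0 -60 -8 0" --pt "0 -70 -8 0" --pt "0 -78 -8 0" --pt "0 -78 -8 0" --pt "0 -60 -30 0" --pt "0 -60 -60 0"

```text
t: 9.95
tool_pos: [0.4792, -0.0221, 0.1426]
tcp_rot: [-0.672, 0.74, 0.035, 0.017]
ft_force: [0.7, -0.9, 0.1]
opening: 0.004
```

```bash
python3 - <<'E'
from h import *
state()
c=cam("scene"); cv2.imwrite("pics/s6.png",cv2.resize(c["pixels"][160:310,200:400],None,fx=4,fy=4))
E
```

```text
t 9.95 p [ 0.4792 -0.0221  0.1426] q [ 0.838  0.183 -0.893  1.939  0.075  1.106 -1.75 ] F [ 0.7 -0.9  0.1]
[[-0.0969 -0.9951 -0.0214]
 [-0.9927  0.095   0.0742]
 [-0.0718  0.0284 -0.997 ]]
```

View pics/s6.png

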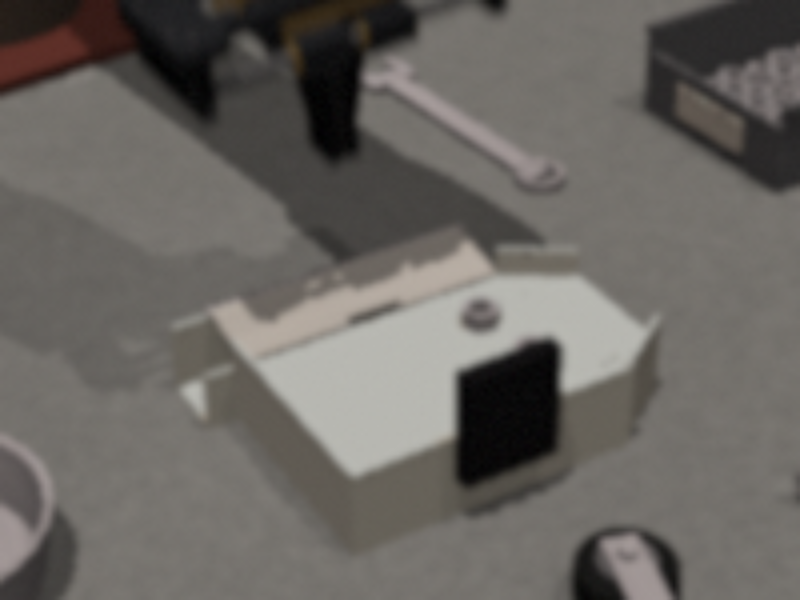

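drive_tool --pt "-30 0 -40 0" --pt "-80 0 -80 0" --pt "-130 0 -120 0" --pt "-180 15 -160 0" --pt "-230 30 -200 0" --pt "-280 60 -230 0" --pt "-330 95 -260 0" --pt "-375 130 -290 0" --pt "-410 170 -320 0" --pt "-440 210 -350 0"

```text
t: 11.0
tool_pos: [0.3844, 0.3313, 0.4618]
tcp_rot: [-0.671, 0.74, 0.032, 0.019]
ft_force: [1.3, 1.0, 0.1]
opening: 0.005
```

drive_tool --pt "-20 45 -20 0" --pt "-40 90 -40 0" --pt "-55 140 -60 0" --pt "-65 190 -80 0" --pt "-70 240 -100 0" --pt "-70 240 -150 0" --pt "-70 240 -200 0"

```text
t: 11.7
tool_pos: [0.1475, 0.3939, 0.6507]
tcp_rot: [-0.67, 0.741, 0.034, 0.027]
ft_force: [1.6, -0.1, 0.8]
opening: 0.007
```

```bash
python3 - <<'E'
from h import *
state()
E
```

```text
t 11.7 p [0.1475 0.3939 0.6507] q [ 0.499 -0.241 -1.303  1.042 -0.341  2.079 -2.654] F [ 1.6 -0.1  0.8]
[[-0.1009 -0.9949 -0.0056]
 [-0.9912  0.1001  0.0863]
 [-0.0853  0.0143 -0.9963]]
```

drive_tool --pt "0 0 20 -0.15" --pt "0 0 40 -0.3" --pt "0 0 50 -0.45" --pt "0 0 50 -0.6" --pt "0 0 50 -0.75" --pt "0 0 50 -0.9" --pt "0 0 50 -1.05" --pt "0 0 50 -1.2" --pt "0 0 50 -1.35" --pt "0 0 50 -1.5"

```text
t: 12.7
tool_pos: [0.1484, 0.3982, 0.5995]
tcp_rot: [0.996, -0.082, -0.008, -0.043]
ft_force: [0.3, -0.5, 0.0]
opening: 0.004
```

```bash
python3 - <<'E'
from h import *
state()
E
```

```text
t 12.7 p [0.1484 0.3982 0.5995] q [-0.017 -0.161 -1.014  1.206 -0.204  1.943 -1.275] F [ 0.3 -0.5  0. ]
[[ 0.9865 -0.1634 -0.0093]
 [-0.162  -0.9829  0.0878]
 [-0.0235 -0.0851 -0.9961]]
```

drive_tool --pt "0 -40 -40 0" --pt "0 -80 -80 0" --pt "0 -120 -120 0" --pt "0 -160 -160 0" --pt "0 -200 -200 0"

```text
t: 13.2
tool_pos: [0.1684, 0.4437, 0.656]
tcp_rot: [0.995, -0.084, -0.016, -0.046]
ft_force: [1.0, -0.2, -1.3]
opening: 0.006
```

```bash
python3 - <<'E'
from h import *
state()
E
```

```text
t 13.2 p [0.1684 0.4437 0.656 ] q [-7.160e-01  7.900e-02 -6.190e-01  9.330e-01  1.000e-03  2.059e+00
 -1.499e+00] F [ 1.  -0.2 -1.3]
[[ 0.9855 -0.1681 -0.0232]
 [-0.1653 -0.9818  0.0935]
 [-0.0385 -0.0883 -0.9953]]
```

drive_tool --pt "0 -40 -40 0" --pt "0 -80 -80 0" --pt "0 -120 -120 0" --pt "0 -160 -160 0" --pt "0 -200 -200 0"

```text
t: 13.7
tool_pos: [0.1865, 0.5021, 0.6819]
tcp_rot: [0.994, -0.085, -0.01, -0.066]
ft_force: [1.5, 1.0, -0.5]
opening: 0.006
```

```bash
python3 - <<'E'
from h import *
state()
E
```

```text
t 13.7 p [0.1865 0.5021 0.6819] q [-1.466  0.184  0.287  0.751 -0.127  2.09  -1.427] F [ 1.5  1.  -0.5]
[[ 0.9852 -0.1709 -0.0086]
 [-0.1682 -0.9766  0.1336]
 [-0.0313 -0.1302 -0.991 ]]
```

drive_tool --pt "0 -30 -50 0" --pt "0 -60 -100 0" --pt "0 -90 -150 0" --pt "0 -120 -200 0" --pt "0 -150 -250 0" --pt "0 -180 -300 0" --pt "0 -210 -350 0" --pt "0 -240 -400 0"

```text
t: 14.5
tool_pos: [0.184, 0.5501, 0.6987]
tcp_rot: [0.992, -0.085, -0.005, -0.095]
ft_force: [0.1, -0.3, 0.7]
opening: 0.001
```

```bash
python3 - <<'E'
from h import *
state()
E
```

```text
t 14.5 p [0.184  0.5501 0.6987] q [-1.44   0.277  0.261  0.599 -0.154  2.089 -1.455] F [ 0.1 -0.3  0.7]
[[ 0.9854 -0.1699  0.0069]
 [-0.1681 -0.9674  0.1894]
 [-0.0255 -0.1878 -0.9819]]
```

drive_tool --pt "0 -50 -50 0" --pt "0 -100 -100 0" --pt "0 -200 -200 0" --pt "0 -300 -300 0" --pt "0 -400 -400 0" --pt "0 -500 -500 0" --pt "0 -600 -600 0" --pt "0 -600 -600 0"

```text
t: 15.3
tool_pos: [0.1813, 0.6225, 0.6997]
tcp_rot: [0.989, -0.085, 0.0, -0.122]
ft_force: [0.2, -0.1, -0.1]
opening: 0.005
```

```bash
python3 - <<'E'
from h import *
state()
E
```

```text
t 15.3 p [0.1813 0.6225 0.6997] q [-1.435  0.431  0.298  0.389 -0.226  2.089 -1.487] F [ 0.2 -0.1 -0.1]
[[ 0.9854 -0.1688  0.0212]
 [-0.1688 -0.9554  0.2422]
 [-0.0206 -0.2423 -0.97  ]]
```

drive_tool --pt "0 -20 -50 0" --pt "0 -40 -100 0" --pt "0 -80 -200 0" --pt "0 -120 -300 0" --pt "0 -160 -400 0" --pt "0 -200 -500 0" --pt "0 -240 -600 0" --pt "0 -240 -600 0"

```text
t: 16.1
tool_pos: [0.1627, 0.5754, 0.7447]
tcp_rot: [0.985, -0.086, 0.005, -0.151]
ft_force: [0.1, -0.0, 0.4]
opening: 0.006
```

```bash
python3 - <<'E'
from h import *
state()
E
```

```text
t 16.1 p [0.1627 0.5754 0.7447] q [-1.487  0.32   0.317  0.443 -0.199  2.089 -1.499] F [ 0.1 -0.   0.4]
[[ 0.9853 -0.1672  0.035 ]
 [-0.17   -0.94    0.2958]
 [-0.0166 -0.2974 -0.9546]]
```

drive_tool --pt "0 -20 -50 0" --pt "0 -40 -100 0" --pt "0 -80 -200 0" --pt "0 -120 -300 0" --pt "0 -160 -400 0" --pt "0 -200 -500 0" --pt "0 -240 -600 0" --pt "0 -240 -600 0" --gripper 0.5

```text
t: 16.9
tool_pos: [0.1469, 0.5348, 0.7821]
tcp_rot: [0.98, -0.086, 0.009, -0.179]
ft_force: [0.3, 0.0, -0.4]
opening: 0.494
```

```bash
python3 - <<'E'
from h import *
state()
c=cam("top"); 
for q in ("tray_grip","tray_platform","tray_funnel","tray_spout"):
    print(q,[(round(d["confidence"],2),tow(c,d["location"]).round(4)) for d in vision.tip_of("top",q)[:2]])
cv2.imwrite(f"pics/top7.png",c["pixels"])
E
```

```text
t 16.9 p [0.1469 0.5348 0.7821] q [-1.56   0.231  0.368  0.474 -0.183  2.089 -1.51 ] F [ 0.3  0.  -0.4]
[[ 0.9852 -0.1646  0.0481]
 [-0.171  -0.9214  0.3491]
 [-0.0131 -0.3521 -0.9359]]
tray_grip [(0.89, array([ 0.6433, -0.0432,  0.0717])), (0.64, array([0.4674, 0.3543, 0.0082]))]
tray_platform [(0.69, array([ 0.5739, -0.0332,  0.0361]))]
tray_funnel [(0.96, array([0.5896, 0.0763, 0.0329]))]
tray_spout [(0.79, array([ 0.4876, -0.1246,  0.0025]))]
```

View pics/top7.png

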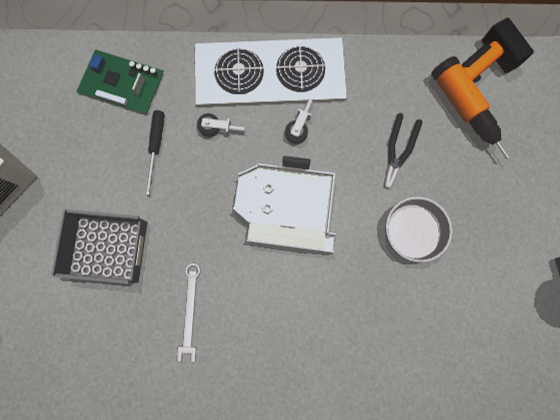

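```bash
python3 - <<'E'
from h import *
for p in [(.40,.25,.45),(.647,-.041,.20),(.647,-.041,.076)]: print(p,shift(p,3,[np.cos(YAW),np.sin(YAW)]))
E
```

```text
(0.4, 0.25, 0.45) (array([302.3, 338.1, 220.2]), np.float64(-0.075))
(0.647, -0.041, 0.2) (array([598.7, 653.5, 364.6]), np.float64(-0.075))
(0.647, -0.041, 0.076) (array([600.3, 697.2, 480.6]), np.float64(-0.075))
```

drive_tool --pt "30 30 20 0" --pt "60 65 42 -0.03" --pt "90 100 65 -0.05" --pt "120 135 88 -0.075" --pt "150 170 111 -0.075" --pt "180 205 134 -0.075" --pt "210 237 155 -0.075" --pt "240 270 177 -0.075" --pt "270 303 200 -0.075" --pt "302 338 220 -0.075"

```text
t: 18.15
tool_pos: [0.3903, 0.2586, 0.4633]
tcp_rot: [0.983, -0.049, 0.016, -0.179]
ft_force: [1.1, 0.6, -0.2]
opening: 0.5
```

```bash
python3 - <<'E'
from h import *
state()
for p in [(.647,-.041,.20),(.647,-.041,.076)]: print(p,shift(p,3,[np.cos(YAW),np.sin(YAW)]))
E
```

```text
t 18.15 p [0.3903 0.2586 0.4633] q [-1.346 -0.358  0.627  1.677 -0.026  1.482 -0.821] F [ 1.1  0.6 -0.2]
[[ 0.9948 -0.0902  0.0479]
 [-0.1013 -0.9314  0.3496]
 [ 0.0131 -0.3526 -0.9357]]
(0.647, -0.041, 0.2) (array([282.2, 348.8, 151. ]), np.float64(0.0))
(0.647, -0.041, 0.076) (array([280.6, 392.5, 267. ]), np.float64(0.0))
```

drive_tool --pt "28 35 15 0" --pt "56 70 30 0" --pt "84 105 45 0" --pt "112 140 60 0" --pt "140 175 75 0" --pt "168 210 90 0" --pt "196 245 105 0" --pt "224 280 120 0" --pt "252 315 135 0" --pt "282 349 151 0"

```text
t: 19.15
tool_pos: [0.6054, 0.0062, 0.245]
tcp_rot: [0.983, -0.048, 0.015, -0.178]
ft_force: [1.0, 1.1, 2.6]
opening: 0.5
```

```bash
python3 - <<'E'
from h import *
state()
c=cam("scene","s8")
for p in [(.647,-.041,.12),(.647,-.041,.076)]: print(p,shift(p,3,[np.cos(YAW),np.sin(YAW)]))
E
```

```text
t 19.15 p [0.6054 0.0062 0.245 ] q [-0.768  0.439  1.171  1.662 -0.755  1.453  0.44 ] F [1.  1.1 2.6]
[[ 0.9949 -0.089   0.0469]
 [-0.0998 -0.9321  0.3481]
 [ 0.0128 -0.3511 -0.9363]]
(0.647, -0.041, 0.12) (array([44. , 72.5, 97.5]), np.float64(-0.011))
(0.647, -0.041, 0.076) (array([ 43.7,  87.7, 138.8]), np.float64(-0.011))
```

View pics/s8.png

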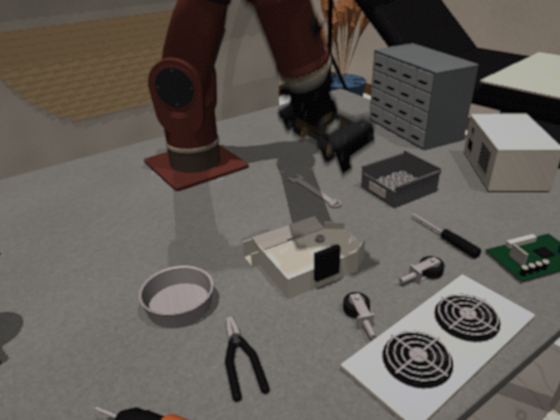

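drive_tool --pt "22 25 30 0" --pt "44 50 60 0" --pt "44 73 97 -0.01" --pt "44 73 97 -0.01"

```text
t: 19.6
tool_pos: [0.6432, -0.0335, 0.1251]
tcp_rot: [0.983, -0.046, 0.012, -0.177]
ft_force: [-1.6, 0.2, -0.5]
opening: 0.499
```

```bash
python3 - <<'E'
from h import *
state()
c=cam("scene"); cv2.imwrite("pics/s9.png",cv2.resize(c["pixels"][160:310,220:420],None,fx=4,fy=4))
c=cam("wrist","w9")
for p in [(.647,-.041,.12),(.647,-.041,.076)]: print(p,shift(p,3,[np.cos(YAW),np.sin(YAW)]))
E
```

```text
t 19.6 p [ 0.6432 -0.0335  0.1251] q [-0.55   0.646  1.022  1.666 -0.909  1.361  0.625] F [-1.6  0.2 -0.5]
[[ 0.9955 -0.0859  0.0407]
 [-0.0947 -0.933   0.3473]
 [ 0.0081 -0.3495 -0.9369]]
(0.647, -0.041, 0.12) (array([ 1.7, 12. ,  4.7]), np.float64(0.009))
(0.647, -0.041, 0.076) (array([ 1.1, 27.4, 45.9]), np.float64(0.009))
```

View pics/s9.png

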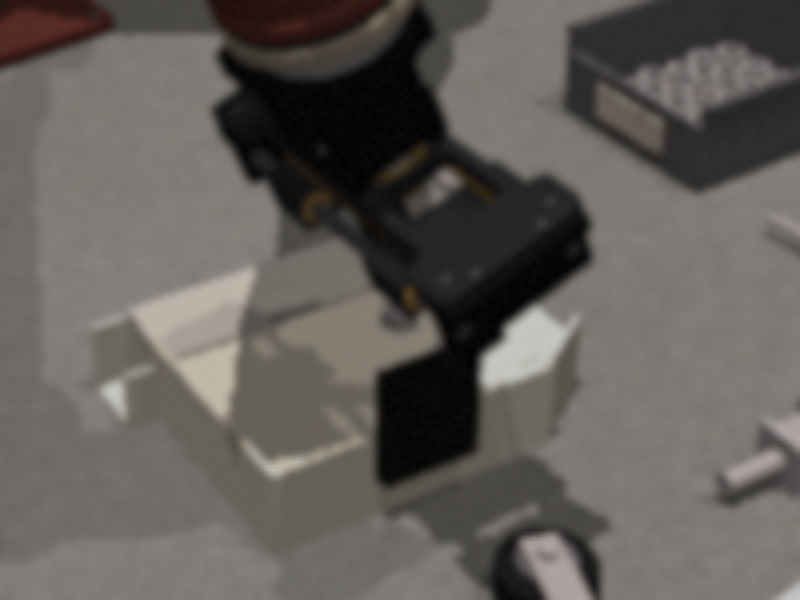

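View pics/w9.png

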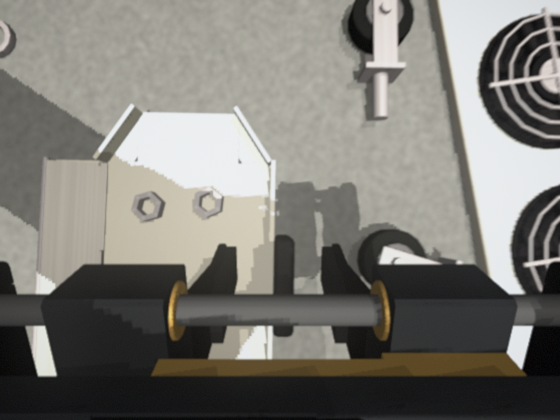

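The plate (wrist px x≈285) sits between the fingers (235–322). The lid is shut and two nuts are on the platform. Descending to grip.

drive_tool --pt "1 13 10 0.01" --pt "1 20 25 0.01" --pt "1 25 38 0.01" --pt "1 27 46 0.01" --pt "1 27 46 0.01"

```text
t: 20.2
tool_pos: [0.6466, -0.0407, 0.0772]
tcp_rot: [0.983, -0.049, 0.015, -0.178]
ft_force: [0.2, 0.0, -0.5]
opening: 0.497
```

drive_tool --pt "0 0 0 0" --pt "0 0 0 0" --pt "0 0 0 0" --pt "0 0 0 0" --gripper 0

```text
t: 20.6
tool_pos: [0.6474, -0.0416, 0.079]
tcp_rot: [0.983, -0.049, 0.016, -0.178]
ft_force: [-0.2, 0.1, -0.3]
opening: 0.219
```

```bash
python3 - <<'E'
from h import *
state()
for p in [(.647,-.041,.076),(.647,-.041,.2)]: print(p,shift(p,3))
E
```

```text
t 20.6 p [ 0.6474 -0.0416  0.079 ] q [-0.507  0.701  0.979  1.69  -0.963  1.306  0.683] F [-0.2  0.1 -0.3]
[[ 0.9947 -0.0901  0.0492]
 [-0.1016 -0.9318  0.3485]
 [ 0.0145 -0.3516 -0.936 ]]
(0.647, -0.041, 0.076) (array([-0.5,  0.5,  0. ]), None)
(0.647, -0.041, 0.2) (array([   1.3,  -43.1, -116.1]), None)
```

drive_tool --pt "0 0 0 0" --pt "0 0 0 0" --pt "0 0 0 0" --pt "0 -4 -9 0" --pt "0 -7 -18 0" --pt "0 -11 -28 0" --pt "0 -11 -28 0"

```text
t: 21.3
tool_pos: [0.6477, -0.0415, 0.1106]
tcp_rot: [0.983, -0.049, 0.017, -0.178]
ft_force: [0.7, -1.2, -4.0]
opening: 0.137
```

```bash
python3 - <<'E'
from h import *
state()
c=cam("scene"); cv2.imwrite("pics/s10.png",cv2.resize(c["pixels"][160:310,220:420],None,fx=4,fy=4))
E
```

```text
t 21.3 p [ 0.6477 -0.0415  0.1106] q [-0.526  0.666  1.008  1.67  -0.932  1.343  0.649] F [ 0.7 -1.2 -4. ]
[[ 0.9947 -0.0894  0.0511]
 [-0.1016 -0.932   0.348 ]
 [ 0.0165 -0.3513 -0.9361]]
```

View pics/s10.png

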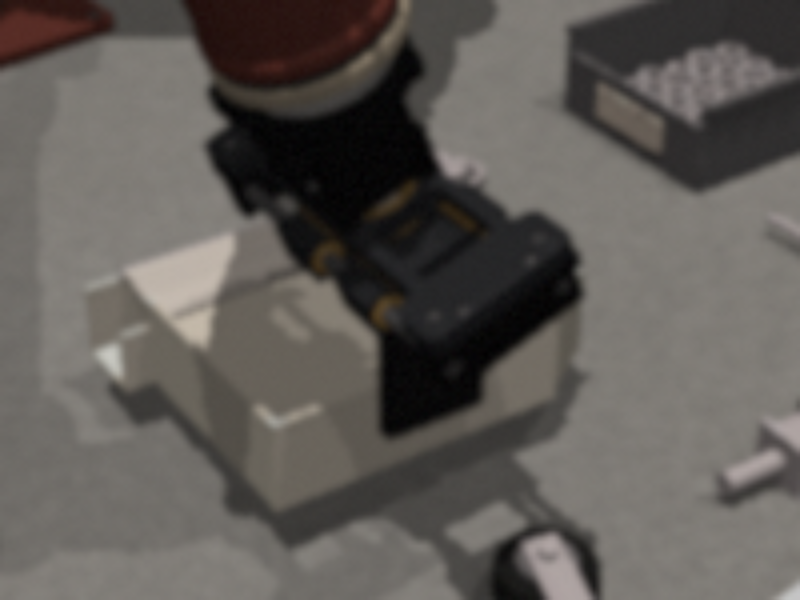

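```bash
cat > plan.py <<'E'
from h import *
np.set_printoptions(precision=3,suppress=True)
def trayR(a,psi,yaw=YAW):
    return R.from_rotvec(np.array(a)*psi)*R.from_euler("z",yaw)
G=np.array([94,0,74.]) # grip pt in tray (approx, grasp at ~76)
PTS={"funnel":(23,117,34),"fl":(57,117,0),"fr":(-11,117,0),"tl":(-74,77,0),"tr":(-74,-100,0),"rr":(86,-82,0),"ff":(86,77,0),"spout":(-55,-100,3)}
def where(Rt,grip): return {k:grip+Rt.apply((np.array(v)-G))/1e3 for k,v in PTS.items()}
def plan(rows,yaw=YAW):
    "rows: (psi, pointname, target world) -> tool shift rows; psi positive ccw about tool up axis, relative to present"
    st=sense(); M=R.from_quat(st["tcp_rot"]).as_matrix(); a=-M[:,2]
    for psi,name,tgt in rows:
        Rt=trayR(a,psi,yaw)
        g=np.array(tgt)-Rt.apply((np.array(PTS[name])-G))/1e3 if name!="grip" else np.array(tgt)
        tcp=g-M[:,2]*.003*1
        d=M.T@(tcp-st["tool_pos"])*1e3
        w=where(Rt,g)
        print("psi %.2f"%psi,"ROW",d.round(0),round(-psi,2),"grip",g,"| tilt %.0f"%np.degrees(np.arccos(Rt.as_matrix()[2,2])),"upInTray",Rt.inv().apply([0,0,1])[:2], "z:",{k:int(v[2]*1e3) for k,v in w.items()})
        yield w
E
python3 - <<'E'
from plan import *
r=[(0,"funnel",(.49,.37,.12)),(.4,"funnel",(.49,.37,.12)),(.8,"funnel",(.49,.37,.12)),(1.2,"funnel",(.49,.375,.12)),(1.6,"funnel",(.49,.38,.12)),(2.0,"funnel",(.49,.38,.12)),(2.36,"funnel",(.49,.385,.12)),(2.36,"funnel",(.49,.385,.10)),(2.7,"funnel",(.49,.385,.12))]
for w in plan(r): print({k:v[:2].round(2).tolist() for k,v in w.items()})
E
```

```text
psi 0.00 ROW [-126. -277.   45.] 0 grip [0.549 0.247 0.16 ] | tilt 0 upInTray [0. 0.] z: {'funnel': 120, 'fl': 86, 'fr': 86, 'tl': 86, 'tr': 86, 'rr': 86, 'ff': 86, 'spout': 89}
{'funnel': [0.49, 0.37], 'fl': [0.52, 0.37], 'fr': [0.46, 0.37], 'tl': [0.39, 0.34], 'tr': [0.37, 0.16], 'rr': [0.53, 0.17], 'ff': [0.55, 0.32], 'spout': [0.39, 0.16]}
psi 0.40 ROW [ -94. -313.   45.] -0.4 grip [0.584 0.277 0.173] | tilt 8 upInTray [ 0.136 -0.032] z: {'funnel': 120, 'fl': 90, 'fr': 81, 'tl': 74, 'tr': 80, 'rr': 101, 'ff': 96, 'spout': 85}
{'funnel': [0.49, 0.37], 'fl': [0.53, 0.38], 'fr': [0.46, 0.36], 'tl': [0.41, 0.31], 'tr': [0.46, 0.13], 'rr': [0.61, 0.2], 'ff': [0.57, 0.35], 'spout': [0.48, 0.14]}
psi 0.80 ROW [ -79. -358.   45.] -0.8 grip [0.603 0.317 0.189] | tilt 16 upInTray [ 0.248 -0.111] z: {'funnel': 119, 'fl': 95, 'fr': 78, 'tl': 67, 'tr': 87, 'rr': 125, 'ff': 107, 'spout': 95}
{'funnel': [0.49, 0.37], 'fl': [0.52, 0.39], 'fr': [0.47, 0.35], 'tl': [0.45, 0.28], 'tr': [0.55, 0.14], 'rr': [0.67, 0.25], 'ff': [0.57, 0.38], 'spout': [0.57, 0.15]}
psi 1.20 ROW [ -83. -410.   47.] -1.2
[... 1430 characters left out ...]
498.   69.] -2.36 grip [0.513 0.467 0.214] | tilt 38 upInTray [ 0.222 -0.574] z: {'funnel': 100, 'fl': 80, 'fr': 65, 'tl': 74, 'tr': 176, 'rr': 201, 'ff': 110, 'spout': 182}
{'funnel': [0.49, 0.38], 'fl': [0.48, 0.43], 'fr': [0.52, 0.38], 'tl': [0.59, 0.35], 'tr': [0.71, 0.43], 'rr': [0.6, 0.54], 'ff': [0.49, 0.47], 'spout': [0.7, 0.44]}
psi 2.70 ROW [-224. -504.   50.] -2.7 grip [0.472 0.47  0.233] | tilt 40 upInTray [ 0.121 -0.633] z: {'funnel': 120, 'fl': 98, 'fr': 89, 'tl': 107, 'tr': 219, 'rr': 227, 'ff': 126, 'spout': 224}
{'funnel': [0.49, 0.38], 'fl': [0.47, 0.42], 'fr': [0.53, 0.39], 'tl': [0.6, 0.38], 'tr': [0.68, 0.49], 'rr': [0.53, 0.56], 'ff': [0.46, 0.46], 'spout': [0.66, 0.5]}
```

drive_tool --pt "-2 -8 -2 0" --pt "-8 -25 -4 0" --pt "-18 -50 -4 0" --pt "-30 -80 -2 0" --pt "-44 -115 4 0" --pt "-58 -150 12 0" --pt "-72 -185 20 0" --pt "-86 -220 28 0" --pt "-97 -250 36 0" --pt "-104 -270 42 0"

```text
t: 22.35
tool_pos: [0.568, 0.2394, 0.1628]
tcp_rot: [0.983, -0.047, 0.015, -0.179]
ft_force: [0.8, -0.6, -5.8]
opening: 0.134
```

```bash
python3 - <<'E'
from plan import *
state()
c=cam("scene"); cv2.imwrite("pics/s11.png",cv2.resize(c["pixels"][80:280,260:480],None,fx=3.6,fy=3))
for w in plan([(0,"funnel",(.51,.37,.12)),(.4,"funnel",(.51,.37,.12)),(.8,"funnel",(.51,.37,.12)),(1.2,"funnel",(.51,.375,.12)),(1.6,"funnel",(.51,.375,.12)),(2.0,"funnel",(.51,.38,.12)),(2.36,"funnel",(.50,.39,.12))]): pass
E
```

```text
t 22.35 p [0.568 0.239 0.163] q [-1.2    0.433  1.143  1.845 -0.827  1.161  0.16 ] F [ 0.8 -0.6 -5.8]
[[ 0.995 -0.087  0.046]
 [-0.098 -0.932  0.35 ]
 [ 0.012 -0.353 -0.936]]
psi 0.00 ROW [ 2. -3.  1.] 0 grip [0.569 0.247 0.16 ] | tilt 0 upInTray [0. 0.] z: {'funnel': 120, 'fl': 86, 'fr': 86, 'tl': 86, 'tr': 86, 'rr': 86, 'ff': 86, 'spout': 89}
psi 0.40 ROW [ 34. -38.   1.] -0.4 grip [0.604 0.277 0.173] | tilt 8 upInTray [ 0.137 -0.03 ] z: {'funnel': 119, 'fl': 90, 'fr': 81, 'tl': 74, 'tr': 79, 'rr': 100, 'ff': 96, 'spout': 85}
psi 0.80 ROW [ 49. -83.   1.] -0.8 grip [0.623 0.317 0.189] | tilt 16 upInTray [ 0.251 -0.107] z: {'funnel': 120, 'fl': 95, 'fr': 78, 'tl': 67, 'tr': 86, 'rr': 124, 'ff': 107, 'spout': 93}
psi 1.20 ROW [  45. -135.    3.] -1.2 grip [0.624 0.366 0.206] | tilt 23 upInTray [ 0.324 -0.22 ] z: {'funnel': 120, 'fl': 99, 'fr': 77, 'tl': 66, 'tr': 105, 'rr': 152, 'ff': 117, 'spout': 113}
psi 1.60 ROW [  24. -177.    3.] -1.6 grip [0.606 0.408 0.22 ] | tilt 29 upInTray [ 0.344 -0.35 ] z: {'funnel': 120, 'fl': 102, 'fr': 78, 'tl': 70, 'tr': 133, 'rr': 181, 'ff': 126, 'spout': 142}
psi 2.00 ROW [ -13. -212.    4.] -2.0 grip [0.573 0.445 0.231] | tilt 35 upInTray [ 0.309 -0.478] z: {'funnel': 120, 'fl': 102, 'fr': 81, 'tl': 81, 'tr': 165, 'rr': 206, 'ff': 130, 'spout': 174}
psi 2.36 ROW [ -64. -234.    8.] -2.36 grip [0.523 0.471 0.235] | tilt 38 upInTray [ 0.234 -0.573] z: {'funnel': 120, 'fl': 101, 'fr': 85, 'tl': 93, 'tr': 194, 'rr': 221, 'ff': 130, 'spout': 201}
```

View pics/s11.png

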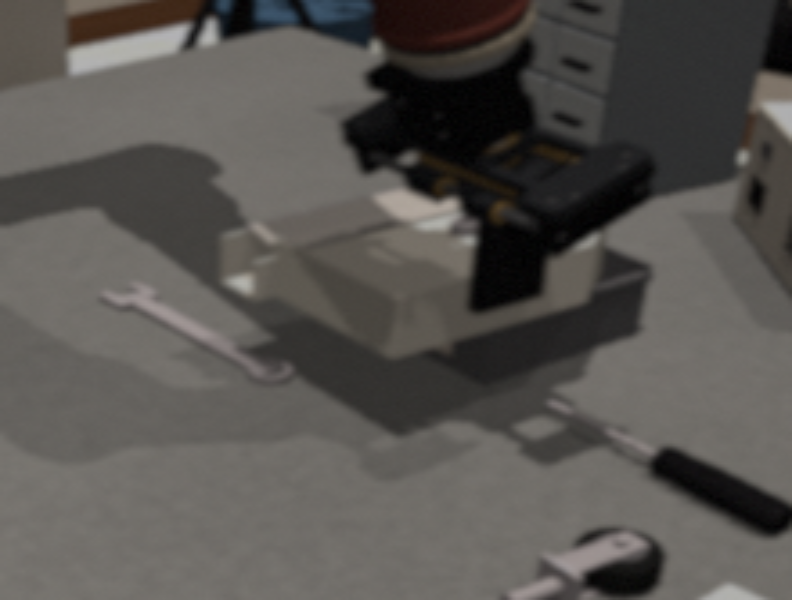

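drive_tool --pt "8 -9 -3 -0.07" --pt "18 -22 -6 -0.2" --pt "30 -37 -7 -0.35" --pt "39 -52 -8 -0.5" --pt "44 -69 -8 -0.65" --pt "49 -86 -8 -0.8" --pt "49 -105 -8 -0.95" --pt "47 -125 -8 -1.1" --pt "43 -144 -8 -1.25" --pt "36 -159 -8 -1.4"

```text
t: 23.4
tool_pos: [0.6187, 0.3786, 0.2264]
tcp_rot: [0.781, 0.598, 0.127, -0.126]
ft_force: [-1.0, -0.8, -4.1]
opening: 0.132
```

```bash
python3 - <<'E'
from h import *
state()
c=cam("scene"); cv2.imwrite("pics/s12.png",cv2.resize(c["pixels"][80:280,260:480],None,fx=3.6,fy=3))
c=cam("top","top12")
E
```

```text
t 23.4 p [0.6187 0.3786 0.2264] q [-1.071  0.461  0.822  1.537 -0.709  1.194  1.219] F [-1.  -0.8 -4.1]
[[ 0.2521  0.9666  0.047 ]
 [ 0.9028 -0.2524  0.3482]
 [ 0.3484 -0.0454 -0.9363]]
```

View pics/s12.png

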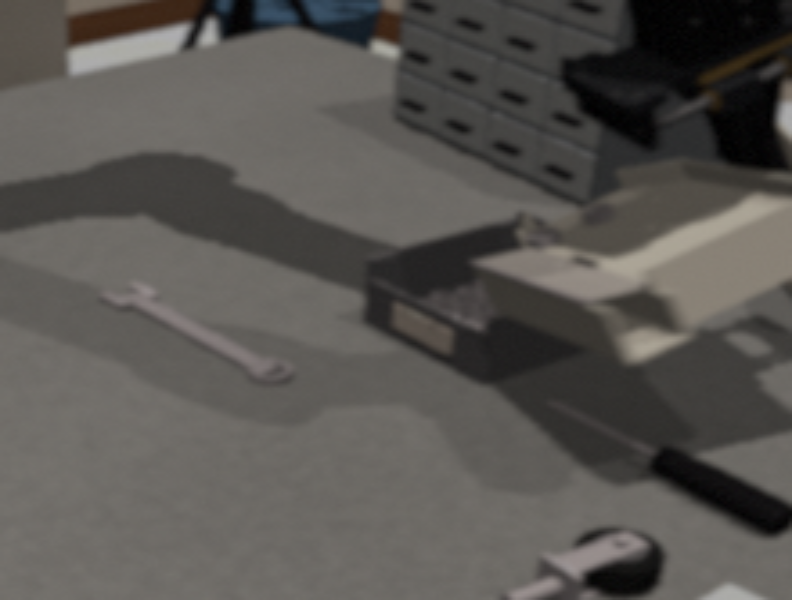

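View pics/top12.png

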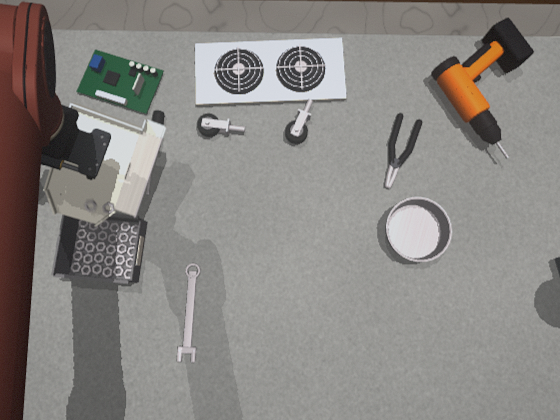

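drive_tool --pt "0 0 0 0" --pt "0 0 0 0" --pt "0 0 0 0" --pt "0 0 0 0"

```text
t: 23.9
tool_pos: [0.6198, 0.3765, 0.2264]
tcp_rot: [0.784, 0.595, 0.127, -0.126]
ft_force: [-0.4, 0.1, -4.6]
opening: 0.135
```

```bash
python3 - <<'E'
from h import *
state()
c=cam("scene"); a=cv2.resize(c["pixels"][130:230,350:480],None,fx=3,fy=3)
c=cam("top"); b=cv2.resize(c["pixels"][90:300,30:180],None,fx=2.5,fy=2.5)
cv2.imwrite("pics/a13.png",a); cv2.imwrite("pics/b13.png",b)
E
```

```text
t 23.9 p [0.6198 0.3765 0.2264] q [-1.07   0.461  0.825  1.538 -0.71   1.194  1.214] F [-0.4  0.1 -4.6]
[[ 0.2603  0.9643  0.0487]
 [ 0.9005 -0.2607  0.348 ]
 [ 0.3483 -0.0467 -0.9362]]
```

View pics/a13.png

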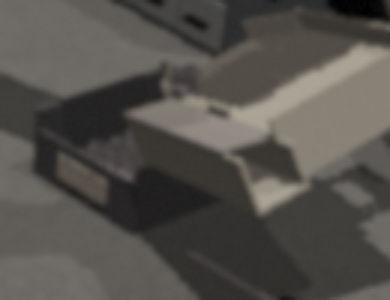

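View pics/b13.png

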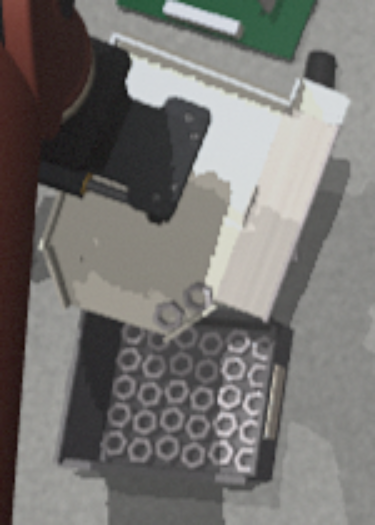

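```bash
python3 - <<'E'
from plan import *
for w in plan([(1.4,"funnel",(.51,.375,.127)),(1.4,"funnel",(.485,.375,.127)),(1.7,"funnel",(.485,.38,.127)),(2.0,"funnel",(.485,.38,.127)),(2.36,"funnel",(.485,.385,.127)),(2.7,"funnel",(.485,.39,.127))]): print(w["funnel"],w["fr"],w["fl"])
E
```

```text
psi 1.40 ROW [ 7. -5.  7.] -1.4 grip [0.617 0.388 0.22 ] | tilt 26 upInTray [ 0.335 -0.288] z: {'funnel': 127, 'fl': 107, 'fr': 85, 'tl': 75, 'tr': 126, 'rr': 174, 'ff': 129, 'spout': 135}
[0.51  0.375 0.127] [0.514 0.352 0.085] [0.532 0.413 0.108]
psi 1.40 ROW [  1. -29.   5.] -1.4 grip [0.592 0.388 0.22 ] | tilt 26 upInTray [ 0.335 -0.288] z: {'funnel': 127, 'fl': 107, 'fr': 85, 'tl': 75, 'tr': 126, 'rr': 174, 'ff': 129, 'spout': 135}
[0.485 0.375 0.127] [0.489 0.352 0.085] [0.507 0.413 0.108]
psi 1.70 ROW [ 30. -56.   7.] -1.7 grip [0.574 0.422 0.23 ] | tilt 31 upInTray [ 0.333 -0.386] z: {'funnel': 127, 'fl': 109, 'fr': 86, 'tl': 80, 'tr': 149, 'rr': 195, 'ff': 134, 'spout': 158}
[0.485 0.38  0.127] [0.5   0.359 0.086] [0.497 0.423 0.109]
psi 2.00 ROW [ 47. -88.   7.] -2.0 grip [0.547 0.445 0.237] | tilt 34 upInTray [ 0.3   -0.479] z: {'funnel': 127, 'fl': 109, 'fr': 88, 'tl': 89, 'tr': 173, 'rr': 213, 'ff': 137, 'spout': 182}
[0.485 0.38  0.127] [0.509 0.364 0.089] [0.487 0.425 0.109]
psi 2.36 ROW [  57. -132.    9.] -2.36 grip [0.508 0.467 0.241] | tilt 38 upInTray [ 0.224 -0.573] z: {'funnel': 127, 'fl': 107, 'fr': 92, 'tl': 101, 'tr': 202, 'rr': 228, 'ff': 137, 'spout': 209}
[0.485 0.385 0.127] [0.518 0.378 0.093] [0.474 0.428 0.108]
psi 2.70 ROW [  53. -173.   11.] -2.7 grip [0.468 0.475 0.24 ] | tilt 40 upInTray [ 0.124 -0.633] z: {'funnel': 127, 'fl': 105, 'fr': 96, 'tl': 114, 'tr': 226, 'rr': 234, 'ff': 134, 'spout': 230}
[0.485 0.39  0.127] [0.522 0.394 0.097] [0.464 0.427 0.105]
```

drive_tool --pt "1 -10 5 0" --pt "1 -24 5 0" --pt "8 -34 5 -0.1" --pt "18 -45 6 -0.2" --pt "30 -56 7 -0.3" --pt "38 -72 7 -0.45" --pt "47 -88 7 -0.6" --pt "51 -106 8 -0.75" --pt "55 -124 9 -0.9" --pt "57 -134 9 -1.0"

```text
t: 25.0
tool_pos: [0.5026, 0.468, 0.244]
tcp_rot: [0.398, 0.9, 0.172, -0.05]
ft_force: [0.1, -0.9, -4.6]
opening: 0.141
```

```bash
python3 - <<'E'
from h import *
state()
c=cam("top"); b=cv2.resize(c["pixels"][90:300,30:180],None,fx=2.5,fy=2.5)
cv2.imwrite("pics/b14.png",b)
E
```

```text
t 25.0 p [0.5026 0.468  0.244 ] q [-1.237  0.271  0.659  1.658 -0.492  1.062  1.891] F [ 0.1 -0.9 -4.6]
[[-0.678   0.7336  0.046 ]
 [ 0.699   0.6242  0.3489]
 [ 0.2272  0.2688 -0.936 ]]
```

View pics/b14.png

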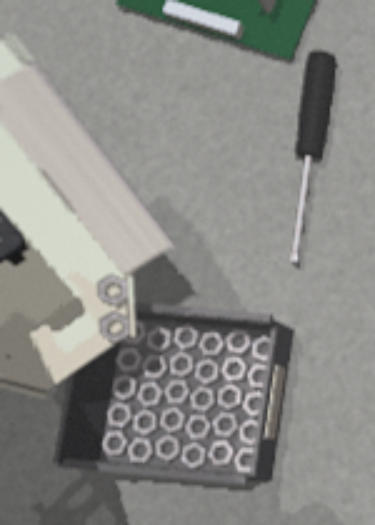

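drive_tool --pt "0 0 0 0" --pt "0 0 0 0" --pt "0 0 0 0"

```text
t: 25.35
tool_pos: [0.5061, 0.4658, 0.2441]
tcp_rot: [0.403, 0.898, 0.172, -0.05]
ft_force: [-0.6, -0.9, -4.6]
opening: 0.134
```

```bash
python3 - <<'E'
from h import *
state()
c=cam("top"); b=cv2.resize(c["pixels"][90:300,30:180],None,fx=2.5,fy=2.5)
cv2.imwrite("pics/b15.png",b)
c=cam("scene","s15")
E
```

```text
t 25.35 p [0.5061 0.4658 0.2441] q [-1.234  0.274  0.662  1.656 -0.493  1.063  1.886] F [-0.6 -0.9 -4.6]
[[-0.6701  0.7406  0.0491]
 [ 0.7065  0.6162  0.3479]
 [ 0.2274  0.2678 -0.9362]]
```

View pics/b15.png

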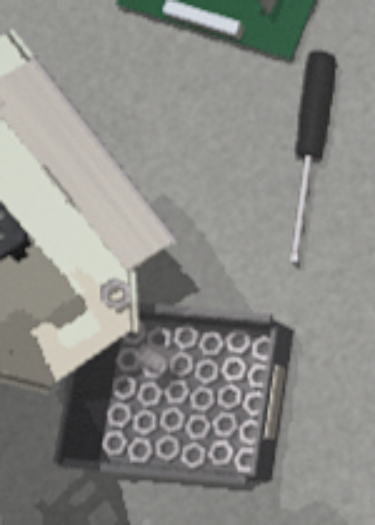

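View pics/s15.png

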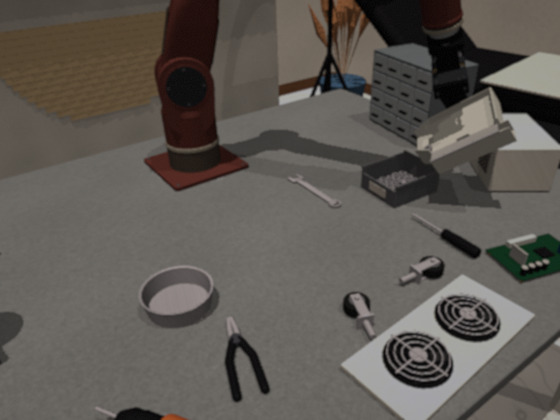

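```bash
python3 - <<'E'
from plan import *
for w in plan([(2.4,"funnel",(.485,.385,.13)),(2.6,"funnel",(.485,.388,.13)),(2.8,"funnel",(.485,.39,.13)),(3.0,"funnel",(.485,.395,.13)),(3.14,"funnel",(.485,.395,.13))]): print(w["funnel"],w["fr"],w["fl"],w["rr"],w["tr"])
E
```

```text
psi 2.40 ROW [ 3. -1. -3.] -2.4 grip [0.503 0.468 0.245] | tilt 38 upInTray [ 0.213 -0.581] z: {'funnel': 130, 'fl': 110, 'fr': 96, 'tl': 105, 'tr': 208, 'rr': 232, 'ff': 139, 'spout': 215}
[0.485 0.385 0.13 ] [0.519 0.379 0.096] [0.473 0.427 0.111] [0.587 0.539 0.232] [0.706 0.434 0.209]
psi 2.60 ROW [ 23. -15.  -2.] -2.6 grip [0.479 0.473 0.244] | tilt 40 upInTray [ 0.155 -0.618] z: {'funnel': 130, 'fl': 109, 'fr': 98, 'tl': 113, 'tr': 222, 'rr': 236, 'ff': 138, 'spout': 228}
[0.485 0.388 0.13 ] [0.521 0.388 0.099] [0.467 0.427 0.109] [0.549 0.559 0.237] [0.687 0.478 0.223]
psi 2.80 ROW [ 38. -33.  -1.] -2.8 grip [0.456 0.473 0.242] | tilt 41 upInTray [ 0.09  -0.644] z: {'funnel': 130, 'fl': 107, 'fr': 101, 'tl': 121, 'tr': 235, 'rr': 237, 'ff': 135, 'spout': 239}
[0.485 0.39  0.13 ] [0.523 0.397 0.101] [0.461 0.425 0.107] [0.509 0.57  0.238] [0.66  0.516 0.235]
psi 3.00 ROW [ 52. -52.   1.] -3.0 grip [0.433 0.472 0.238] | tilt 41 upInTray [ 0.021 -0.656] z: {'funnel': 130, 'fl': 105, 'fr': 103, 'tl': 128, 'tr': 244, 'rr': 236, 'ff': 131, 'spout': 247}
[0.485 0.395 0.13 ] [0.523 0.409 0.104] [0.457 0.425 0.105] [0.467 0.577 0.236] [0.626 0.552 0.245]
psi 3.14 ROW [ 56. -68.   1.] -3.14 grip [0.418 0.465 0.235] | tilt 41 upInTray [-0.028 -0.657] z: {'funnel': 130, 'fl': 103, 'fr': 105, 'tl': 133, 'tr': 249, 'rr': 233, 'ff': 128, 'spout': 251}
[0.485 0.395 0.13 ] [0.522 0.413 0.105] [0.454 0.421 0.103] [0.438 0.573 0.233] [0.598 0.57  0.25 ]
```

drive_tool --pt "10 -6 -3 -0.1" --pt "23 -15 -2 -0.2" --pt "32 -24 -2 -0.32" --pt "40 -35 -1 -0.42" --pt "40 -35 -1 -0.42" --pt "40 -35 -1 -0.42"

```text
t: 26.05
tool_pos: [0.4531, 0.4725, 0.2451]
tcp_rot: [0.207, 0.962, 0.178, -0.013]
ft_force: [0.3, -1.1, -3.7]
opening: 0.134
```

```bash
python3 - <<'E'
from h import *
state()
c=cam("top"); b=cv2.resize(c["pixels"][90:300,30:180],None,fx=2.5,fy=2.5)
cv2.imwrite("pics/b16.png",b)
E
```

```text
t 26.05 p [0.4531 0.4725 0.2451] q [-1.282  0.174  0.594  1.744 -0.395  1.011  2.181] F [ 0.3 -1.1 -3.7]
[[-0.9138  0.4032  0.0489]
 [ 0.3939  0.8505  0.3486]
 [ 0.099   0.3378 -0.936 ]]
```

View pics/b16.png

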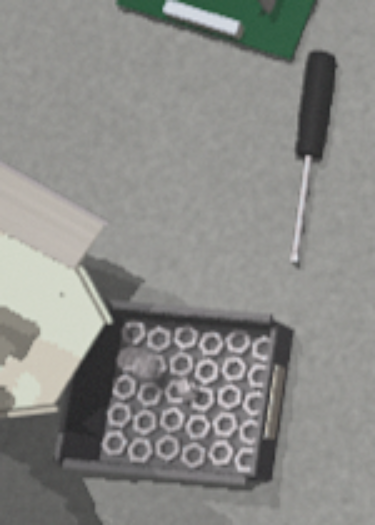

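```bash
cat >> plan.py <<'E'
def seg(psi0,psi1,g0,g1,n=10,yaw0=None,off=.003):
    """n rows from psi0->psi1 (rad ccw about tool up axis), grip pt g0->g1; print rows"""
    st=sense(); M=R.from_quat(st["tcp_rot"]).as_matrix(); rows=[]
    for i in range(1,n+1):
        f=i/n
        g=(1-f)*np.array(g0)+f*np.array(g1); d=M.T@(g-M[:,2]*off-st["tool_pos"])*1e3
        rows.append([int(round(v)) for v in d]+[round(-f*(psi1-psi0),2)])
    print(rows)
E
python3 - <<'E'
from plan import *
seg(2.78,1.35,(.453,.472,.25),(.57,.26,.25))
c=cam("wrist","w17")
E
```

```text
[[-18, -12, -14, 0.14], [-37, -26, -21, 0.29], [-56, -39, -28, 0.43], [-75, -52, -35, 0.57], [-94, -65, -42, 0.71], [-113, -79, -49, 0.86], [-133, -92, -55, 1.0], [-152, -105, -62, 1.14], [-171, -119, -69, 1.29], [-190, -132, -76, 1.43]]
```

View pics/w17.png

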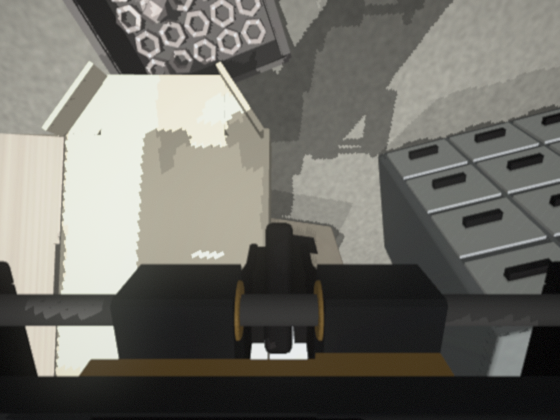

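The platform is empty and the lid is still shut. I'll turn the tray back to level while carrying it off the bin.

drive_tool --pt "-10 -6 -10 0.1" --pt "-30 -20 -18 0.24" --pt "-52 -36 -27 0.39" --pt "-75 -52 -35 0.54" --pt "-94 -65 -42 0.69" --pt "-113 -79 -49 0.84" --pt "-133 -92 -55 0.98" --pt "-152 -105 -62 1.13" --pt "-171 -119 -69 1.28" --pt "-190 -132 -76 1.43"

```text
t: 27.15
tool_pos: [0.5715, 0.258, 0.2533]
tcp_rot: [0.789, 0.588, 0.126, -0.126]
ft_force: [0.2, -0.5, -7.0]
opening: 0.138
```

```bash
python3 - <<'E'
from plan import *
state()
st=sense();M=R.from_quat(st["tcp_rot"]).as_matrix()
# remaining psi so that tool x = tray x dir
l=M.T@np.r_[np.cos(YAW),np.sin(YAW),0]; y=np.arctan2(l[1],l[0]); print("yaw needed",y)
seg(y,0,st["tool_pos"]+M[:,2]*.003,(.625,-.01,.19))
c=cam("top"); b=cv2.resize(c["pixels"][190:300,30:180],None,fx=5,fy=5); cv2.imwrite("pics/b18.png",b)
E
```

```text
t 27.15 p [0.572 0.258 0.253] q [-1.077  0.234  0.89   1.717 -0.56   1.198  1.259] F [ 0.2 -0.5 -7. ]
[[ 0.276  0.96   0.051]
 [ 0.896 -0.276  0.348]
 [ 0.348 -0.051 -0.936]]
yaw needed 1.3821588609284248
[[-25, 13, -3, np.float64(0.14)], [-49, 26, -7, np.float64(0.28)], [-74, 39, -10, np.float64(0.41)], [-99, 51, -14, np.float64(0.55)], [-124, 64, -17, np.float64(0.69)], [-148, 77, -21, np.float64(0.83)], [-173, 90, -24, np.float64(0.97)], [-198, 103, -27, np.float64(1.11)], [-223, 116, -31, np.float64(1.24)], [-247, 128, -34, np.float64(1.38)]]
```

View pics/b18.png

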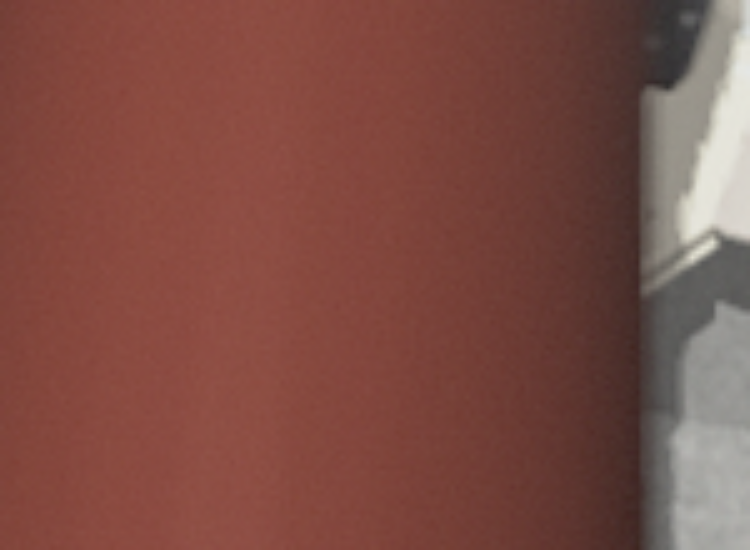

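drive_tool --pt "-25 13 -3 0.14" --pt "-52 27 -7 0.28" --pt "-80 41 -10 0.42" --pt "-108 56 -14 0.56" --pt "-136 71 -17 0.7" --pt "-163 86 -21 0.84" --pt "-190 100 -24 0.98" --pt "-215 112 -27 1.12" --pt "-235 122 -31 1.26" --pt "-247 128 -34 1.38"

```text
t: 28.2
tool_pos: [0.6265, -0.0116, 0.1921]
tcp_rot: [0.983, -0.048, 0.017, -0.177]
ft_force: [-0.3, 0.3, -4.7]
opening: 0.13
```

```bash
python3 - <<'E'
from plan import *
state()
st=sense();M=R.from_quat(st["tcp_rot"]).as_matrix()
seg(0,0,(.625,-.01,st["tool_pos"][2]),(.625,-.01,.0765),n=5)
c=cam("scene"); cv2.imwrite("pics/s19.png",c["pixels"])
c=cam("top"); b=cv2.resize(c["pixels"][190:300,30:180],None,fx=5,fy=5); cv2.imwrite("pics/b19.png",b)
E
```

```text
t 28.2 p [ 0.626 -0.012  0.192] q [-0.669  0.541  1.114  1.668 -0.838  1.412  0.532] F [-0.3  0.3 -4.7]
[[ 0.995 -0.088  0.051]
 [-0.101 -0.933  0.345]
 [ 0.017 -0.349 -0.937]]
[[-2, 7, 19, -0.0], [-2, 15, 41, -0.0], [-3, 23, 62, -0.0], [-3, 31, 84, -0.0], [-4, 39, 106, -0.0]]
```

View pics/s19.png

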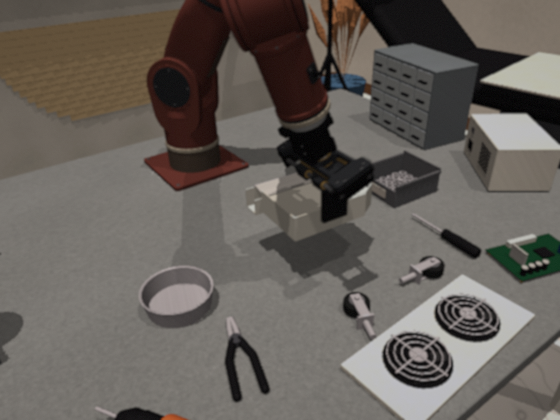

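View pics/b19.png

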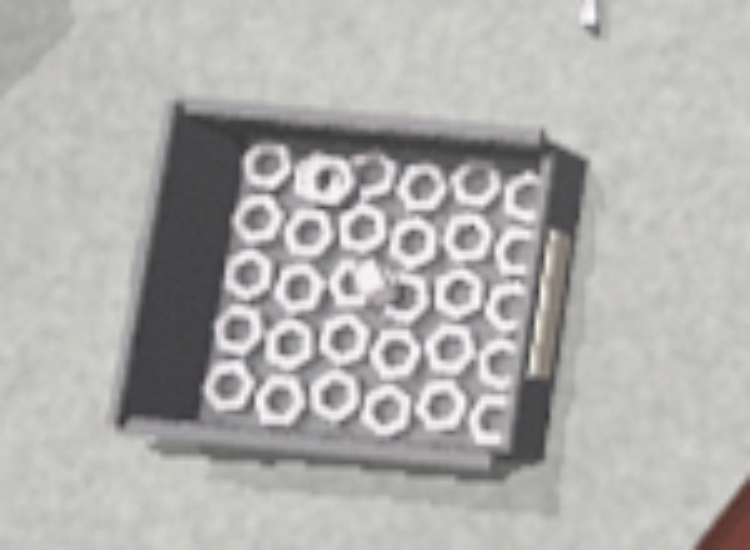

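drive_tool --pt "-2 7 19 0" --pt "-2 15 41 0" --pt "-3 23 62 0" --pt "-3 31 84 0" --pt "-4 37 100 0" --pt "-4 39 106 0" --pt "-4 39 106 0"

```text
t: 29.0
tool_pos: [0.6231, -0.0075, 0.0793]
tcp_rot: [0.983, -0.044, 0.016, -0.179]
ft_force: [-2.4, 0.3, -0.4]
opening: 0.132
```

drive_tool --pt "0 0 0 0" --pt "0 0 0 0" --pt "0 0 0 0" --pt "0 0 0 0" --gripper 0.5

```text
t: 29.4
tool_pos: [0.6238, -0.0075, 0.0797]
tcp_rot: [0.983, -0.044, 0.017, -0.178]
ft_force: [-0.7, -0.4, -0.5]
opening: 0.412
```

```bash
python3 - <<'E'
from plan import *
state()
c=cam("scene"); cv2.imwrite("pics/s20.png",cv2.resize(c["pixels"][160:310,220:420],None,fx=4,fy=4))
E
```

```text
t 29.4 p [ 0.624 -0.007  0.08 ] q [-0.605  0.653  1.01   1.772 -0.956  1.266  0.669] F [-0.7 -0.4 -0.5]
[[ 0.996 -0.08   0.049]
 [-0.092 -0.933  0.348]
 [ 0.018 -0.351 -0.936]]
```

View pics/s20.png

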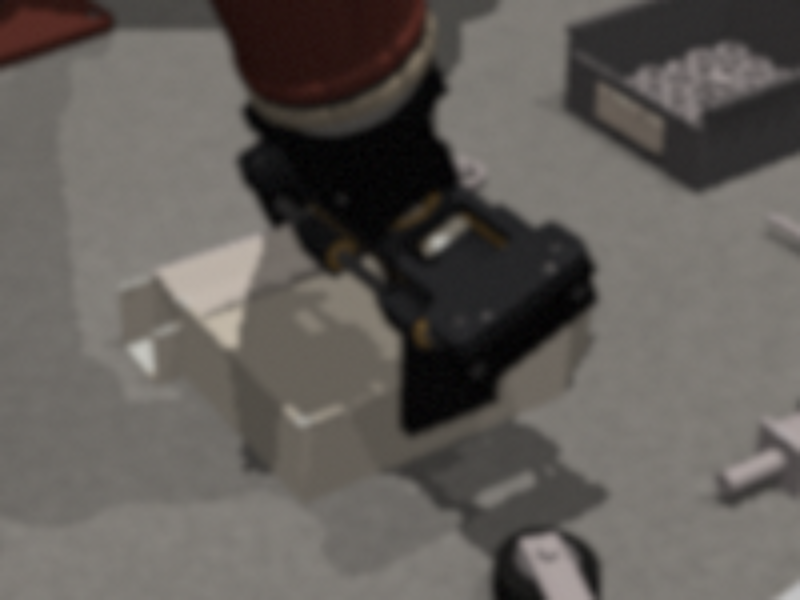

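drive_tool --pt "0 -7 -20 0" --pt "0 -14 -40 0" --pt "0 -22 -60 0.1" --pt "0 -22 -60 0.25" --pt "0 -22 -60 0.4" --pt "0 -22 -60 0.55" --pt "0 -22 -60 0.7" --pt "0 -22 -60 0.85" --pt "0 -22 -60 1.0" --pt "0 -22 -60 1.15"

```text
t: 30.45
tool_pos: [0.6228, -0.0079, 0.1456]
tcp_rot: [0.799, -0.574, -0.083, -0.159]
ft_force: [-0.4, 0.2, 0.9]
opening: 0.503
```

drive_tool --pt "0 0 0 0.15" --pt "0 0 0 0.3" --pt "0 0 0 0.45" --pt "0 0 0 0.6" --pt "0 0 0 0.75" --pt "0 0 0 0.9" --pt "0 0 0 1.05" --pt "0 0 0 1.2" --pt "0 0 0 1.35" --pt "0 0 0 1.5"

```text
t: 31.45
tool_pos: [0.6228, -0.0078, 0.1456]
tcp_rot: [-0.194, 0.965, 0.169, 0.06]
ft_force: [0.6, 0.6, 0.0]
opening: 0.499
```

```bash
python3 - <<'E'
from plan import *
state()
c=cam("top")
for q in ("tray_grip","tray_funnel","tray_spout"):
    print(q,[(round(d["confidence"],2),tow(c,d["location"]).round(4)) for d in vision.tip_of("top",q)[:2]])
cw=cam("wrist","w21")
for q in ("tray_grip",):
    print(q,[(round(d["confidence"],2),tow(cw,d["location"]).round(4)) for d in vision.tip_of("wrist",q)[:2]])
for p in [(.625,-.009,.12),(.625,-.009,.076)]: print(p,shift(p,3,[np.cos(YAW),np.sin(YAW)]))
E
```

```text
t 31.45 p [ 0.623 -0.008  0.146] q [-0.764  0.8    1.358  1.728 -1.101  1.529 -1.927] F [0.6 0.6 0. ]
[[-0.917 -0.395  0.05 ]
 [-0.354  0.868  0.349]
 [-0.181  0.302 -0.936]]
tray_grip []
tray_funnel []
tray_spout [(0.97, array([ 0.469, -0.095,  0.003]))]
tray_grip [(0.67, array([ 0.62 , -0.009,  0.075]))]
(0.625, -0.009, 0.12) (array([ 2.6, -9.3, 19.2]), np.float64(0.506))
(0.625, -0.009, 0.076) (array([ 10.6, -22.5,  60.4]), np.float64(0.506))
```

View pics/w21.png

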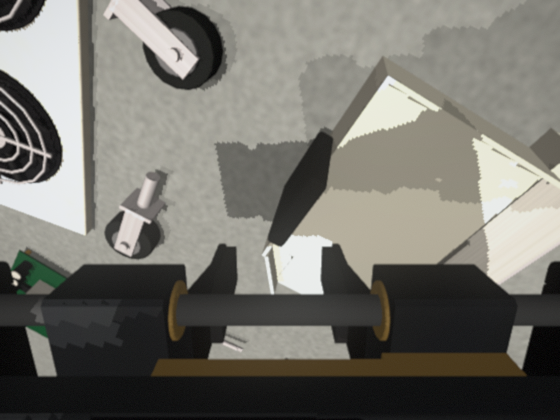

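drive_tool --pt "2 -9 10 0.13" --pt "2 -9 19 0.26" --pt "2 -9 19 0.4" --pt "2 -9 19 0.5" --pt "2 -9 19 0.5"

```text
t: 32.25
tool_pos: [0.625, -0.0098, 0.1225]
tcp_rot: [0.048, 0.983, 0.178, 0.016]
ft_force: [0.6, -0.6, 0.9]
opening: 0.499
```

```bash
python3 - <<'E'
from plan import *
state()
cw=cam("wrist","w22")
for p in [(.625,-.009,.12),(.625,-.009,.076)]: print(p,shift(p,3,[np.cos(YAW+.005),np.sin(YAW+.005)]))
E
```

```text
t 32.25 p [ 0.625 -0.01   0.122] q [-0.752  0.855  1.359  1.74  -1.151  1.532 -2.385] F [ 0.6 -0.6  0.9]
[[-0.995  0.088  0.048]
 [ 0.099  0.932  0.348]
 [-0.015  0.351 -0.936]]
(0.625, -0.009, 0.12) (array([ 0.2, -0.1, -0.3]), np.float64(0.001))
(0.625, -0.009, 0.076) (array([  0.9, -15.6,  40.9]), np.float64(0.001))
```

View pics/w22.png

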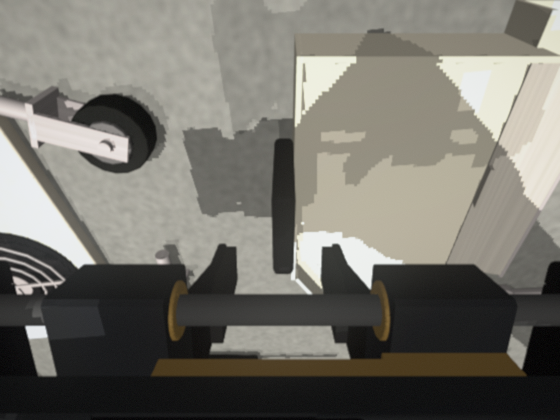

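drive_tool --pt "1 -5 14 0" --pt "1 -11 28 0" --pt "1 -16 41 0" --pt "1 -16 41 0"

```text
t: 32.7
tool_pos: [0.6234, -0.01, 0.0756]
tcp_rot: [0.048, 0.983, 0.178, 0.014]
ft_force: [0.5, -0.7, 0.9]
opening: 0.5
```

drive_tool --pt "0 0 0 0" --pt "0 0 0 0" --pt "0 0 0 0" --pt "0 0 0 0" --pt "0 0 0 0" --pt "0 0 0 0" --pt "0 3 -7 0" --pt "0 9 -22 0" --gripper 0

```text
t: 33.5
tool_pos: [0.6237, -0.0095, 0.1015]
tcp_rot: [0.048, 0.983, 0.178, 0.015]
ft_force: [1.0, 1.1, -5.0]
opening: 0.135
```

```bash
python3 - <<'E'
from plan import *
state()
st=sense();M=R.from_quat(st["tcp_rot"]).as_matrix()
g=st["tool_pos"]+M[:,2]*.003
seg(0,1.5,g,(.56,-.02,.25))
E
```

```text
t 33.5 p [ 0.624 -0.009  0.102] q [-0.74   0.86   1.322  1.758 -1.158  1.495 -2.373] F [ 1.   1.1 -5. ]
[[-0.995  0.09   0.047]
 [ 0.1    0.932  0.348]
 [-0.012  0.351 -0.936]]
[[6, 4, -15, -0.15], [12, 7, -30, -0.3], [18, 11, -45, -0.45], [24, 15, -59, -0.6], [30, 18, -74, -0.75], [36, 22, -89, -0.9], [42, 26, -104, -1.05], [48, 29, -119, -1.2], [54, 33, -134, -1.35], [60, 37, -149, -1.5]]
```

drive_tool --pt "3 8 -30 -0.1" --pt "8 16 -60 -0.22" --pt "14 24 -85 -0.36" --pt "22 28 -105 -0.5" --pt "30 30 -115 -0.65" --pt "36 30 -122 -0.8" --pt "42 31 -128 -0.95" --pt "48 32 -134 -1.1" --pt "56 33 -138 -1.25" --pt "64 35 -142 -1.4"

```text
t: 34.5
tool_pos: [0.5562, -0.021, 0.2474]
tcp_rot: [-0.598, 0.781, 0.125, 0.128]
ft_force: [0.4, -0.9, -4.8]
opening: 0.134
```

```bash
python3 - <<'E'
from plan import *
state()
st=sense();M=R.from_quat(st["tcp_rot"]).as_matrix()
l=M.T@np.r_[np.cos(YAW),np.sin(YAW),0]; y=np.arctan2(l[1],l[0]); print("yaw needed",y)
seg(0,-y,st["tool_pos"]+M[:,2]*.003,(.48,-.02,.23),n=12)
E
```

```text
t 34.5 p [ 0.556 -0.021  0.247] q [-0.869  0.358  1.301  1.763 -0.695  1.441 -1.251] F [ 0.4 -0.9 -4.8]
[[-0.252 -0.967  0.05 ]
 [-0.902  0.253  0.349]
 [-0.349  0.043 -0.936]]
yaw needed -1.7348358425176107
[[2, 6, 1, np.float64(-0.14)], [4, 12, 2, np.float64(-0.29)], [6, 18, 2, np.float64(-0.43)], [8, 24, 3, np.float64(-0.58)], [10, 30, 4, np.float64(-0.72)], [12, 37, 5, np.float64(-0.87)], [14, 43, 6, np.float64(-1.01)], [16, 49, 7, np.float64(-1.16)], [18, 55, 7, np.float64(-1.3)], [20, 61, 8, np.float64(-1.45)], [22, 67, 9, np.float64(-1.59)], [24, 73, 10, np.float64(-1.73)]]
```

drive_tool --pt "2 6 1 -0.15" --pt "4 12 2 -0.3" --pt "6 18 2 -0.45" --pt "8 24 3 -0.6" --pt "10 30 4 -0.75" --pt "12 37 5 -0.9" --pt "14 43 6 -1.05" --pt "18 55 7 -1.2" --pt "21 64 8 -1.35" --pt "24 73 10 -1.5"

```text
t: 35.5
tool_pos: [0.4798, -0.0206, 0.2323]
tcp_rot: [0.97, -0.164, -0.005, -0.179]
ft_force: [0.7, 0.4, -4.1]
opening: 0.133
```

```bash
python3 - <<'E'
from plan import *
state()
c=cam("scene"); cv2.imwrite("pics/s23.png",cv2.resize(c["pixels"][120:320,180:420],None,fx=3.2,fy=3))
st=sense();M=R.from_quat(st["tcp_rot"]).as_matrix()
l=M.T@np.r_[np.cos(YAW),np.sin(YAW),0]; y=np.arctan2(l[1],l[0]); print("yaw needed",y)
for z in (.17,.14,.11,.09,.08,.077): seg(0,-y,(0,0,0),(.48,-.02,z),n=1)
a=-M[:,2]
w=where(R.from_rotvec(a*np.pi)*R.from_euler("z",YAW),np.array([.48,-.02,.23])); print({k:v.round(3).tolist() for k,v in w.items()})
E
```

```text
t 35.5 p [ 0.48  -0.021  0.232] q [-0.921 -0.049  1.126  1.943 -0.332  1.261 -0.023] F [ 0.7  0.4 -4.1]
[[ 0.946 -0.32   0.049]
 [-0.317 -0.882  0.349]
 [-0.069 -0.346 -0.936]]
yaw needed -0.22714668694451967
[[5, 20, 55, np.float64(-0.23)]]
[[7, 31, 83, np.float64(-0.23)]]
[[9, 41, 111, np.float64(-0.23)]]
[[11, 48, 130, np.float64(-0.23)]]
[[11, 52, 139, np.float64(-0.23)]]
[[12, 53, 142, np.float64(-0.23)]]
{'funnel': [0.547, -0.089, 0.124], 'fl': [0.516, -0.063, 0.098], 'fr': [0.584, -0.07, 0.1], 'tl': [0.649, -0.047, 0.128], 'tr': [0.66, 0.085, 0.245], 'rr': [0.5, 0.089, 0.229], 'ff': [0.49, -0.03, 0.124], 'spout': [0.641, 0.085, 0.247]}
```

View pics/s23.png

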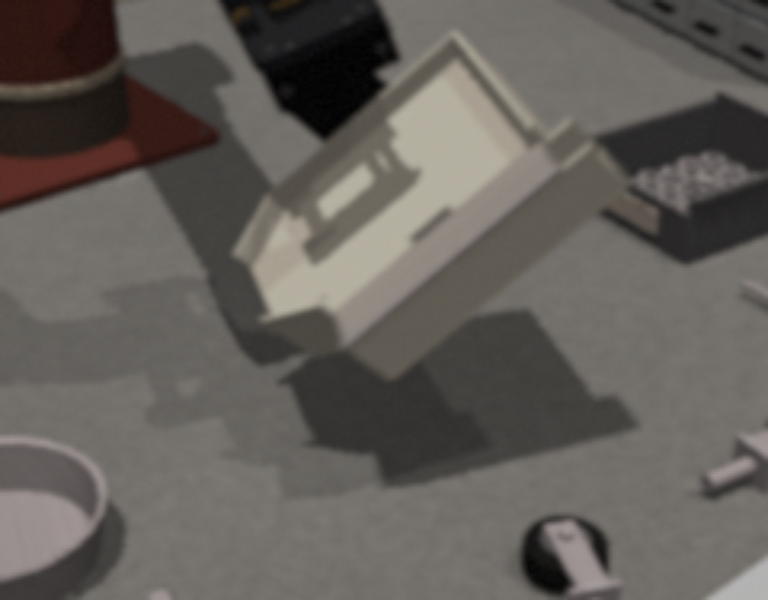

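```bash
python3 - <<'E'
from plan import *
st=sense();M=R.from_quat(st["tcp_rot"]).as_matrix()
for g in ((.48,-.06,.19),(.48,-.07,.145)): seg(0,.227,(0,0,0),g,n=1)
E
```

```text
[[16, 49, 22, -0.23]]
[[23, 73, 61, -0.23]]
```

drive_tool --pt "8 25 10 -0.12" --pt "16 49 22 -0.23" --pt "20 62 42 -0.23" --pt "23 73 58 -0.23" --pt "23 73 61 -0.23"

```text
t: 36.05
tool_pos: [0.4803, -0.0713, 0.1464]
tcp_rot: [0.982, -0.057, 0.013, -0.177]
ft_force: [-0.7, 2.7, -4.6]
opening: 0.133
```

```bash
python3 - <<'E'
from plan import *
state()
for y,z in ((-.07,.135),(-.046,.127),(-.028,.119),(-.011,.109),(.004,.1),(.02,.088),(.032,.076)): seg(0,0,(0,0,0),(.48,y,z),n=1)
c=cam("scene"); cv2.imwrite("pics/s24.png",cv2.resize(c["pixels"][120:320,180:420],None,fx=3.2,fy=3))
E
```

```text
t 36.05 p [ 0.48  -0.071  0.146] q [-0.72   0.256  1.168  2.003 -0.614  1.23   0.602] F [-0.7  2.7 -4.6]
[[ 0.993 -0.107  0.046]
 [-0.116 -0.931  0.347]
 [ 0.006 -0.35  -0.937]]
[[-1, 3, 8, -0.0]]
[[-3, -17, 24, -0.0]]
[[-6, -31, 38, -0.0]]
[[-8, -43, 53, -0.0]]
[[-9, -54, 67, -0.0]]
[[-11, -65, 83, -0.0]]
[[-13, -72, 99, -0.0]]
```

View pics/s24.png

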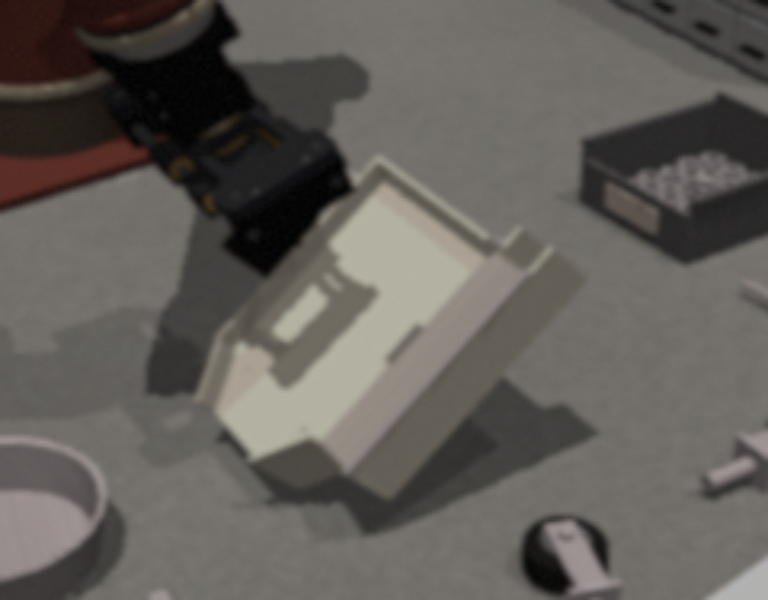

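drive_tool --pt "-1 3 8 0" --pt "-2 -7 16 0" --pt "-3 -17 24 0" --pt "-5 -25 31 0"

```text
t: 36.5
tool_pos: [0.4814, -0.0334, 0.1283]
tcp_rot: [0.982, -0.053, 0.016, -0.179]
ft_force: [0.6, -1.5, -3.2]
opening: 0.133
```

```bash
python3 - <<'E'
from plan import *
state()
for y,z in ((-.028,.119),(-.011,.109),(.004,.1),(.02,.088),(.032,.076)): seg(0,0,(0,0,0),(.48,y,z),n=1)
c=cam("scene"); cv2.imwrite("pics/s25.png",cv2.resize(c["pixels"][120:320,180:420],None,fx=3.2,fy=3))
E
```

```text
t 36.5 p [ 0.481 -0.033  0.128] q [-0.789  0.244  1.152  2.05  -0.633  1.163  0.562] F [ 0.6 -1.5 -3.2]
[[ 0.994 -0.099  0.05 ]
 [-0.11  -0.931  0.349]
 [ 0.012 -0.353 -0.936]]
[[-2, -2, 7, -0.0]]
[[-4, -14, 23, -0.0]]
[[-6, -25, 36, -0.0]]
[[-8, -35, 53, -0.0]]
[[-9, -42, 69, -0.0]]
```

View pics/s25.png

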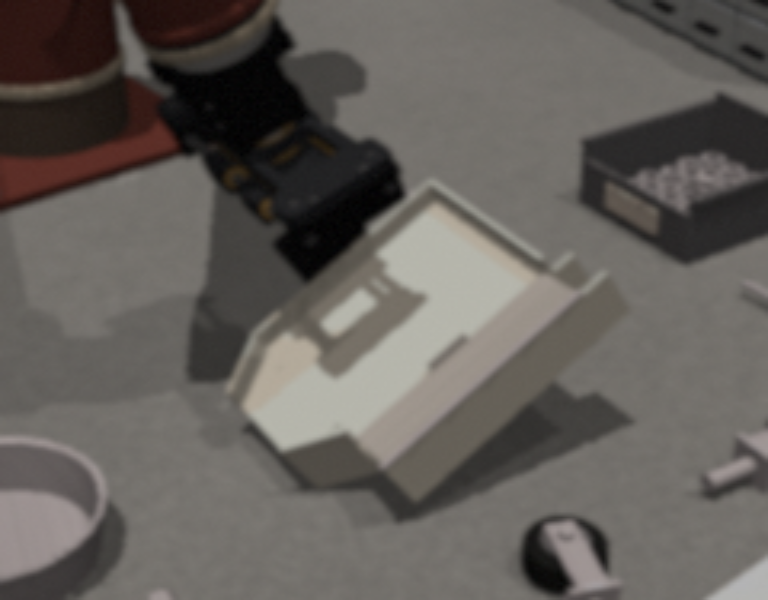

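drive_tool --pt "-2 -9 7 0" --pt "-4 -17 13 0" --pt "-5 -23 21 0" --pt "-6 -29 29 0" --pt "-8 -40 42 0" --pt "-9 -44 50 0" --pt "-10 -48 58 0" --pt "-10 -52 66 0" --pt "-11 -55 74 0" --pt "-11 -55 74 0"

```text
t: 37.55
tool_pos: [0.4791, 0.0431, 0.0774]
tcp_rot: [0.982, -0.054, 0.015, -0.178]
ft_force: [1.0, -0.1, -3.3]
opening: 0.131
```

```bash
python3 - <<'E'
from plan import *
state()
c=cam("scene"); cv2.imwrite("pics/s26.png",cv2.resize(c["pixels"][120:320,180:420],None,fx=3.2,fy=3))
E
```

```text
t 37.55 p [0.479 0.043 0.077] q [-0.881  0.283  1.078  2.137 -0.732  1.024  0.515] F [ 1.  -0.1 -3.3]
[[ 0.994 -0.101  0.049]
 [-0.111 -0.931  0.348]
 [ 0.01  -0.352 -0.936]]
```

View pics/s26.png

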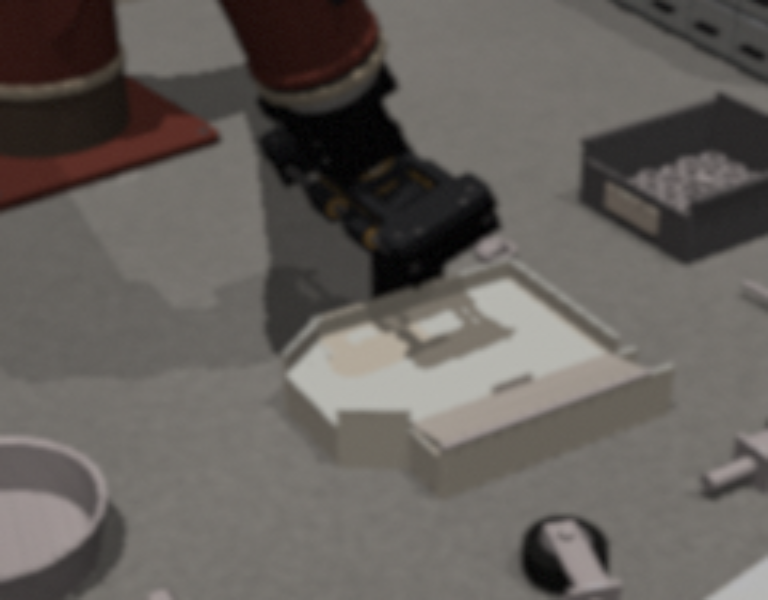

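```bash
python3 - <<'E'
from plan import *
D=(.521,-.297)
r=[(-1.6,"spout",(.50,-.28,.10)),(-2.0,"spout",(.51,-.27,.10)),(-2.36,"spout",(.52,-.26,.10)),(-2.7,"spout",(.521,-.265,.09)),(-3.14,"spout",(.521,-.265,.09))]
for w in plan(r,YAW+np.pi): print({k:v.round(3)[:2].tolist() for k,v in w.items()})
c=cam("top")
for q in ("dish_in","pliers"): print(q,[(round(d["confidence"],2),tow(c,d["location"]).round(4)) for d in vision.tip_of("top",q)[:1]])
E
```

```text
psi -1.60 ROW [  -9.  142. -239.] 1.6 grip [ 0.445 -0.17   0.249] | tilt 29 upInTray [0.365 0.324] z: {'funnel': 225, 'fl': 208, 'fr': 183, 'tl': 147, 'tr': 90, 'rr': 154, 'ff': 206, 'spout': 100}
{'funnel': [0.313, -0.221], 'fl': [0.307, -0.177], 'fr': [0.299, -0.24], 'tl': [0.329, -0.298], 'tr': [0.497, -0.296], 'rr': [0.499, -0.149], 'ff': [0.348, -0.15], 'spout': [0.5, -0.28]}
psi -2.00 ROW [  63.  118. -235.] 2.0 grip [ 0.519 -0.154  0.254] | tilt 34 upInTray [0.339 0.453] z: {'funnel': 250, 'fl': 233, 'fr': 210, 'tl': 171, 'tr': 91, 'rr': 153, 'ff': 225, 'spout': 100}
{'funnel': [0.376, -0.153], 'fl': [0.384, -0.109], 'fr': [0.351, -0.163], 'tl': [0.353, -0.226], 'tr': [0.5, -0.284], 'rr': [0.564, -0.15], 'ff': [0.432, -0.099], 'spout': [0.51, -0.27]}
psi -2.36 ROW [ 130.  117. -232.] 2.36 grip [ 0.585 -0.16   0.252] | tilt 38 upInTray [0.271 0.553] z: {'funnel': 265, 'fl': 247, 'fr': 229, 'tl': 190, 'tr': 92, 'rr': 145, 'ff': 233, 'spout': 99}
{'funnel': [0.451, -0.111], 'fl': [0.472, -0.072], 'fr': [0.42, -0.111], 'tl': [0.396, -0.17], 'tr': [0.505, -0.269], 'rr': [0.617, -0.
[... 228 characters left out ...]
': 222, 'spout': 90}
{'funnel': [0.522, -0.108], 'fl': [0.551, -0.076], 'fr': [0.488, -0.097], 'tl': [0.442, -0.144], 'tr': [0.503, -0.269], 'rr': [0.647, -0.208], 'ff': [0.592, -0.096], 'spout': [0.521, -0.265]}
psi -3.14 ROW [ 223.  208. -224.] 3.14 grip [ 0.669 -0.252  0.213] | tilt 41 upInTray [0.027 0.658] z: {'funnel': 258, 'fl': 233, 'fr': 231, 'tl': 203, 'tr': 87, 'rr': 103, 'ff': 208, 'spout': 89}
{'funnel': [0.609, -0.131], 'fl': [0.646, -0.112], 'fr': [0.578, -0.105], 'tl': [0.513, -0.128], 'tr': [0.502, -0.261], 'rr': [0.663, -0.264], 'ff': [0.672, -0.145], 'spout': [0.521, -0.265]}
dish_in [(0.88, array([ 0.518, -0.297,  0.002]))]
pliers [(0.95, array([ 0.669, -0.261, -0.004]))]
```

```bash
python3 - <<'E'
from plan import *
seg(0,-.2,(.479,.043,.079),(.47,.02,.20),n=4)
seg(0,-.9,(.47,.02,.20),(.44,-.12,.24),n=6)
E
```

```text
[[-1, -6, -35, 0.05], [-2, -11, -65, 0.1], [-4, -16, -96, 0.15], [-5, -21, -126, 0.2]]
[[-7, -1, -141, 0.15], [-9, 19, -155, 0.3], [-12, 39, -170, 0.45], [-14, 59, -185, 0.6], [-16, 79, -199, 0.75], [-19, 99, -214, 0.9]]
```

drive_tool --pt "0 -3 -20 0" --pt "-2 -8 -55 0.03" --pt "-4 -14 -92 0.1" --pt "-5 -19 -122 0.2" --pt "-7 -6 -141 0.33" --pt "-9 14 -155 0.47" --pt "-12 36 -170 0.61" --pt "-14 58 -185 0.76" --pt "-16 80 -199 0.91" --pt "-19 100 -214 1.06"

```text
t: 38.75
tool_pos: [0.4389, -0.1235, 0.2428]
tcp_rot: [0.819, -0.546, -0.078, -0.162]
ft_force: [0.4, 0.4, -4.8]
opening: 0.136
```

```bash
python3 - <<'E'
from plan import *
state()
c=cam("scene"); cv2.imwrite("pics/s27.png",cv2.resize(c["pixels"][120:340,120:380],None,fx=3,fy=2.7))
st=sense();M=R.from_quat(st["tcp_rot"]).as_matrix()
l=M.T@np.r_[np.cos(YAW),np.sin(YAW),0]; y=np.arctan2(l[1],l[0]); print("psi now",y)
r=[(-1.06,"spout",(.47,-.28,.09)),(-1.3,"spout",(.48,-.285,.09)),(-1.6,"spout",(.485,-.285,.088)),(-2.0,"spout",(.49,-.28,.088)),(-2.36,"spout",(.50,-.272,.085))]
for w in plan(r,YAW+np.pi): pass
E
```

```text
t 38.75 p [ 0.439 -0.123  0.243] q [-0.851 -0.086  1.266  1.922 -0.272  1.353 -0.693] F [ 0.4  0.4 -4.8]
[[ 0.392 -0.918  0.049]
 [-0.868 -0.352  0.35 ]
 [-0.304 -0.179 -0.936]]
psi now -1.089149502984879
psi -1.06 ROW [ 47. 123. -15.] 1.06 grip [ 0.342 -0.214  0.219] | tilt 20 upInTray [0.314 0.153] z: {'funnel': 176, 'fl': 155, 'fr': 134, 'tl': 108, 'tr': 81, 'rr': 134, 'ff': 158, 'spout': 90}
psi -1.30 ROW [ 42.  79. -16.] 1.3 grip [ 0.381 -0.195  0.229] | tilt 25 upInTray [0.35  0.224] z: {'funnel': 194, 'fl': 175, 'fr': 151, 'tl': 120, 'tr': 80, 'rr': 140, 'ff': 176, 'spout': 90}
psi -1.60 ROW [ 40.  26. -14.] 1.6 grip [ 0.429 -0.176  0.237] | tilt 29 upInTray [0.367 0.321] z: {'funnel': 213, 'fl': 196, 'fr': 171, 'tl': 135, 'tr': 78, 'rr': 142, 'ff': 194, 'spout': 88}
psi -2.00 ROW [ 55. -42. -12.] 2.0 grip [ 0.498 -0.165  0.243] | tilt 34 upInTray [0.342 0.45 ] z: {'funnel': 237, 'fl': 221, 'fr': 198, 'tl': 158, 'tr': 79, 'rr': 141, 'ff': 213, 'spout': 88}
psi -2.36 ROW [  89. -100.   -6.] 2.36 grip [ 0.564 -0.172  0.237] | tilt 38 upInTray [0.275 0.55 ] z: {'funnel': 250, 'fl': 232, 'fr': 214, 'tl': 174, 'tr': 77, 'rr': 131, 'ff': 218, 'spout': 85}
```

View pics/s27.png

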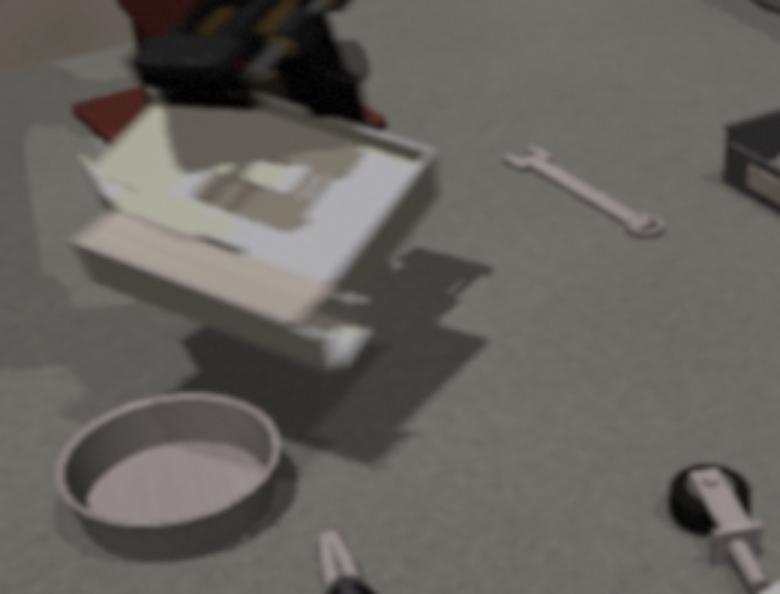

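drive_tool --pt "12 14 -5 0.03" --pt "28 34 -10 0.07" --pt "40 47 -14 0.13" --pt "40 42 -14 0.25" --pt "40 34 -14 0.38" --pt "40 26 -14 0.51" --pt "43 10 -13 0.64" --pt "49 -13 -13 0.77" --pt "55 -38 -12 0.89" --pt "57 -42 -12 0.92"

```text
t: 39.8
tool_pos: [0.5025, -0.1594, 0.2433]
tcp_rot: [-0.495, 0.851, 0.141, 0.109]
ft_force: [-0.4, -0.2, -4.9]
opening: 0.133
```

```bash
python3 - <<'E'
from plan import *
state()
c=cam("scene"); cv2.imwrite("pics/s28.png",cv2.resize(c["pixels"][120:340,120:380],None,fx=3,fy=2.7))
c=cam("top"); cv2.imwrite("pics/t28.png",cv2.resize(c["pixels"][130:300,260:470],None,fx=3.5,fy=3.5))
r=[(-2.0,"spout",(.49,-.28,.088)),(-2.36,"spout",(.50,-.272,.085)),(-2.7,"spout",(.505,-.27,.08)),(-3.0,"spout",(.51,-.27,.08))]
for w in plan(r,YAW+np.pi): pass
E
```

```text
t 39.8 p [ 0.502 -0.159  0.243] q [-0.585  0.373  1.287  1.758 -0.654  1.52  -1.253] F [-0.4 -0.2 -4.9]
[[-0.487 -0.872  0.046]
 [-0.811  0.471  0.348]
 [-0.325  0.132 -0.936]]
psi -2.00 ROW [ 4. -0. -3.] 2.0 grip [ 0.499 -0.164  0.242] | tilt 34 upInTray [0.335 0.453] z: {'funnel': 238, 'fl': 221, 'fr': 198, 'tl': 159, 'tr': 79, 'rr': 140, 'ff': 212, 'spout': 88}
psi -2.36 ROW [-21. -62.   3.] 2.36 grip [ 0.565 -0.171  0.236] | tilt 38 upInTray [0.267 0.552] z: {'funnel': 250, 'fl': 232, 'fr': 214, 'tl': 175, 'tr': 77, 'rr': 130, 'ff': 217, 'spout': 84}
psi -2.70 ROW [ -18. -121.    9.] 2.7 grip [ 0.615 -0.2    0.222] | tilt 40 upInTray [0.173 0.619] z: {'funnel': 251, 'fl': 231, 'fr': 219, 'tl': 183, 'tr': 74, 'rr': 113, 'ff': 211, 'spout': 80}
psi -3.00 ROW [   0. -170.    9.] 3.0 grip [ 0.649 -0.237  0.21 ] | tilt 41 upInTray [0.073 0.651] z: {'funnel': 250, 'fl': 227, 'fr': 222, 'tl': 191, 'tr': 76, 'rr': 99, 'ff': 203, 'spout': 79}
```

View pics/s28.png

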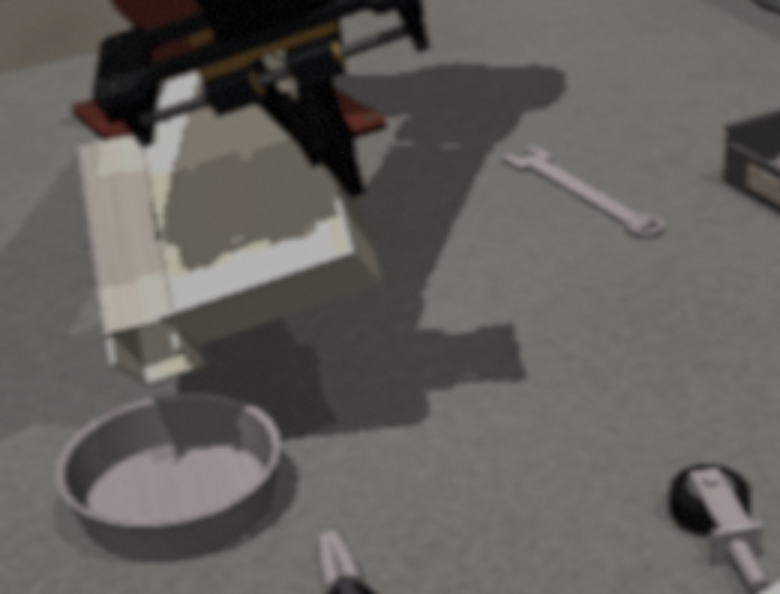

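View pics/t28.png

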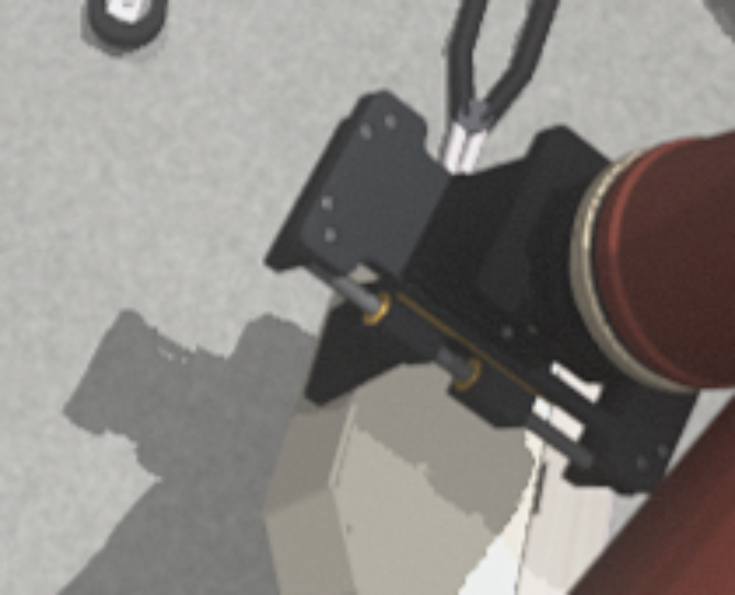

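drive_tool --pt "-8 -25 -1 0.13" --pt "-16 -46 1 0.26" --pt "-21 -62 3 0.36" --pt "-21 -80 5 0.46" --pt "-20 -97 7 0.56" --pt "-19 -112 8 0.65"

```text
t: 40.5
tool_pos: [0.6074, -0.1964, 0.2285]
tcp_rot: [-0.196, 0.964, 0.169, 0.06]
ft_force: [0.1, 0.2, -4.9]
opening: 0.135
```

```bash
python3 - <<'E'
from plan import *
state()
c=cam("scene"); cv2.imwrite("pics/s29.png",cv2.resize(c["pixels"][120:340,120:380],None,fx=3,fy=2.7))
E
```

```text
t 40.5 p [ 0.607 -0.196  0.229] q [-0.352  0.692  1.229  1.5   -0.912  1.663 -1.825] F [ 0.1  0.2 -4.9]
[[-0.916 -0.398  0.049]
 [-0.357  0.867  0.348]
 [-0.181  0.302 -0.936]]
```

View pics/s29.png

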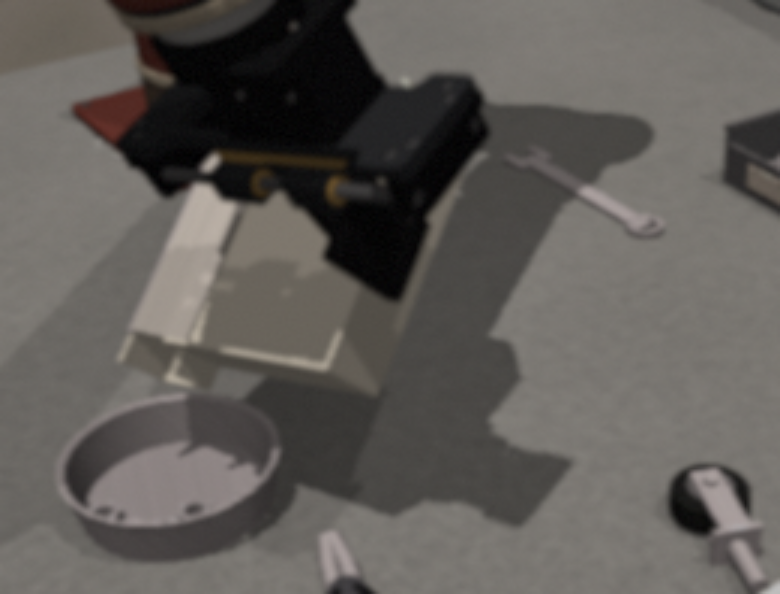

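drive_tool --pt "1 -10 1 0.08" --pt "1 -10 1 0.08" --pt "1 -10 1 0.08" --pt "1 -10 1 0.08"

```text
t: 40.95
tool_pos: [0.6103, -0.2041, 0.225]
tcp_rot: [-0.159, 0.971, 0.171, 0.053]
ft_force: [-0.1, 0.6, -4.3]
opening: 0.136
```

```bash
python3 - <<'E'
from plan import *
state()
c=cam("scene"); cv2.imwrite("pics/s30.png",cv2.resize(c["pixels"][230:330,130:230],None,fx=6,fy=6))
c=cam("top"); cv2.imwrite("pics/t30.png",cv2.resize(c["pixels"][130:300,330:480],None,fx=3.5,fy=3.5))
E
```

```text
t 40.95 p [ 0.61  -0.204  0.225] q [-0.333  0.714  1.232  1.487 -0.929  1.672 -1.886] F [-0.1  0.6 -4.3]
[[-0.944 -0.328  0.049]
 [-0.291  0.891  0.349]
 [-0.158  0.315 -0.936]]
```

View pics/s30.png

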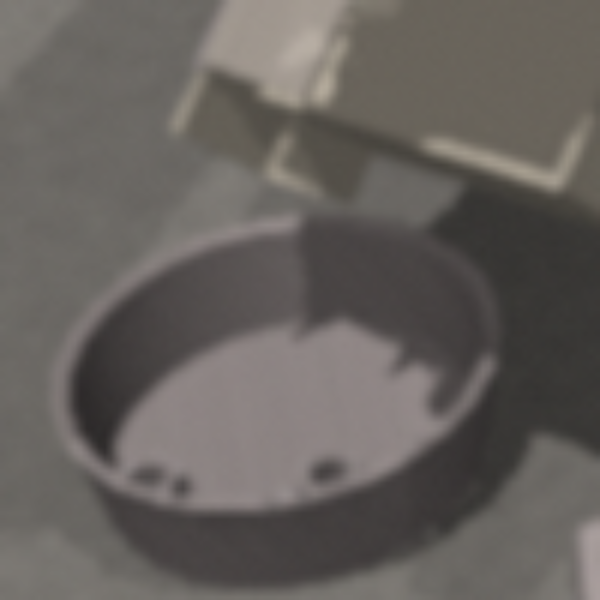

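View pics/t30.png

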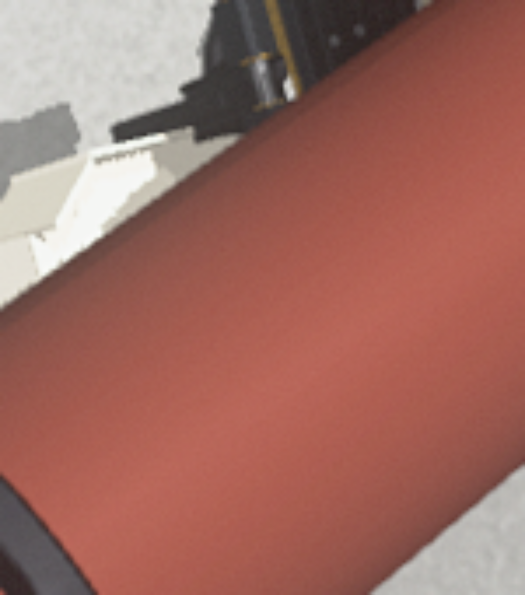

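```bash
python3 - <<'E'
from plan import *
c=cam("wrist","w31")
r=[(-3.1,"spout",(.52,-.27,.08)),(-3.1,"spout",(.52,-.23,.12))]
for w in plan(r,YAW+np.pi): pass
E
```

```text
psi -3.10 ROW [-35. -66.   1.] 3.1 grip [ 0.665 -0.251  0.206] | tilt 41 upInTray [0.043 0.658] z: {'funnel': 249, 'fl': 225, 'fr': 222, 'tl': 193, 'tr': 76, 'rr': 95, 'ff': 200, 'spout': 79}
psi -3.10 ROW [-53. -18. -22.] 3.1 grip [ 0.665 -0.211  0.246] | tilt 41 upInTray [0.043 0.658] z: {'funnel': 289, 'fl': 265, 'fr': 262, 'tl': 233, 'tr': 116, 'rr': 135, 'ff': 240, 'spout': 120}
```

View pics/w31.png

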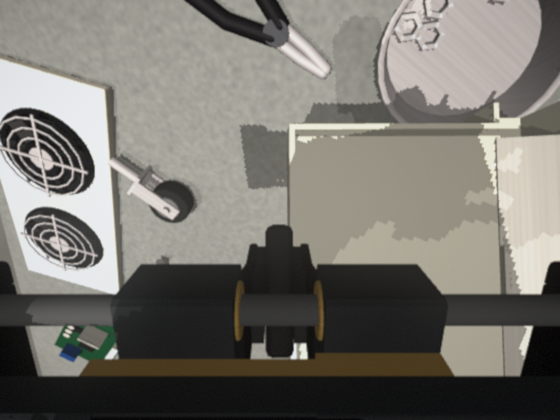

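```bash
python3 - <<'E'
import cv2
a=cv2.imread("pics/w31.png"); cv2.imwrite("pics/w31z.png",cv2.resize(a[0:110,360:520],None,fx=5,fy=5))
E
```

```text
(no output)
```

View pics/w31z.png

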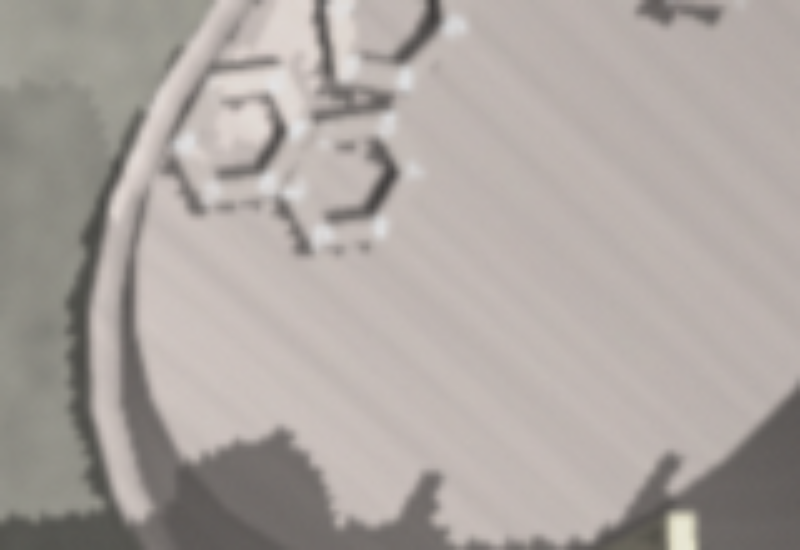

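All four nuts are in the dish: three touching at the left rim and one further along it. I'll rotate the tray back level away from the dish.

```bash
python3 - <<'E'
from plan import *
st=sense();M=R.from_quat(st["tcp_rot"]).as_matrix()
l=M.T@np.r_[np.cos(YAW),np.sin(YAW),0]; y=np.arctan2(l[1],l[0]); print("yaw needed to level",y)
g=st["tool_pos"]+M[:,2]*.003
seg(0,0,g,(.60,-.17,.27),n=2); seg(0,0,(.60,-.17,.27),(.53,-.05,.27),n=8)
E
```

```text
yaw needed to level -2.7177135369929695
[[-3, 24, -17, -0.0], [-7, 48, -34, -0.0]]
[[-3, 64, -29, -0.0], [1, 80, -24, -0.0], [5, 97, -20, -0.0], [9, 113, -15, -0.0], [13, 129, -10, -0.0], [16, 145, -5, -0.0], [20, 162, 0, -0.0], [24, 178, 4, -0.0]]
```

drive_tool --pt "-3 24 -17 0" --pt "-7 48 -34 0" --pt "-3 64 -29 -0.12" --pt "1 80 -24 -0.26" --pt "5 97 -20 -0.41" --pt "9 113 -15 -0.56" --pt "13 129 -10 -0.71" --pt "16 145 -5 -0.86" --pt "20 162 0 -1.01" --pt "24 178 4 -1.16"

```text
t: 42.1
tool_pos: [0.5296, -0.0505, 0.2728]
tcp_rot: [-0.667, 0.723, 0.114, 0.138]
ft_force: [0.3, -0.6, -3.4]
opening: 0.136
```

```bash
python3 - <<'E'
from plan import *
state()
st=sense();M=R.from_quat(st["tcp_rot"]).as_matrix()
l=M.T@np.r_[np.cos(YAW),np.sin(YAW),0]; y=np.arctan2(l[1],l[0]); print("yaw needed to level",y)
g=st["tool_pos"]+M[:,2]*.003
seg(0,1.5,g,(.48,0.02,.2),n=10)
E
```

```text
t 42.1 p [ 0.53  -0.051  0.273] q [-0.855  0.222  1.271  1.765 -0.562  1.445 -1.122] F [ 0.3 -0.6 -3.4]
[[-0.073 -0.996  0.048]
 [-0.933  0.085  0.349]
 [-0.352 -0.019 -0.936]]
yaw needed to level -1.5526252529743065
[[-4, 6, 9, -0.15], [-7, 11, 17, -0.3], [-11, 17, 26, -0.45], [-15, 23, 35, -0.6], [-18, 28, 44, -0.75], [-22, 34, 52, -0.9], [-26, 40, 61, -1.05], [-29, 45, 70, -1.2], [-33, 51, 79, -1.35], [-37, 57, 87, -1.5]]
```

drive_tool --pt "-4 6 5 -0.15" --pt "-7 11 12 -0.3" --pt "-11 17 20 -0.45" --pt "-15 23 28 -0.6" --pt "-18 28 37 -0.75" --pt "-22 34 47 -0.9" --pt "-26 40 57 -1.05" --pt "-29 45 67 -1.2" --pt "-33 51 77 -1.35" --pt "-37 57 87 -1.49"

```text
t: 43.1
tool_pos: [0.4799, 0.0189, 0.2031]
tcp_rot: [0.981, -0.08, 0.01, -0.179]
ft_force: [-0.5, -0.7, -3.3]
opening: 0.138
```

```bash
python3 - <<'E'
from plan import *
state()
st=sense();M=R.from_quat(st["tcp_rot"]).as_matrix()
l=M.T@np.r_[np.cos(YAW),np.sin(YAW),0]; y=np.arctan2(l[1],l[0]); print("yaw needed to level",y)
seg(0,-y,st["tool_pos"],(.48,0.02,.077),n=6)
c=cam("scene"); cv2.imwrite("pics/s33.png",cv2.resize(c["pixels"][120:340,120:420],None,fx=2.6,fy=2.6))
c=cam("top"); cv2.imwrite("pics/t33.png",cv2.resize(c["pixels"][180:280,370:470],None,fx=5,fy=5))
E
```

```text
t 43.1 p [0.48  0.019 0.203] q [-0.954 -0.031  1.088  2.    -0.361  1.179  0.114] F [-0.5 -0.7 -3.3]
[[ 0.987 -0.153  0.048]
 [-0.16  -0.923  0.349]
 [-0.009 -0.352 -0.936]]
yaw needed to level -0.06335116516706547
[[0, 7, 17, np.float64(-0.01)], [0, 14, 36, np.float64(-0.02)], [1, 22, 56, np.float64(-0.03)], [1, 29, 76, np.float64(-0.04)], [1, 36, 96, np.float64(-0.05)], [1, 43, 115, np.float64(-0.06)]]
```

View pics/s33.png

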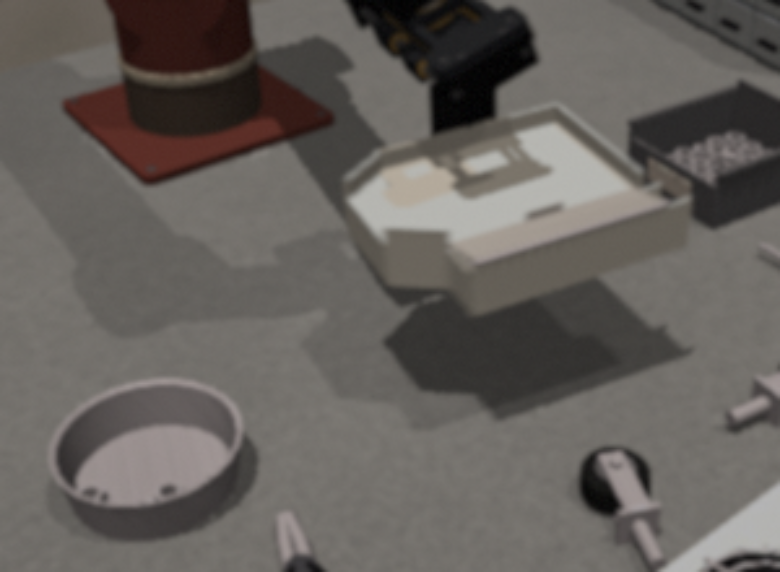

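View pics/t33.png

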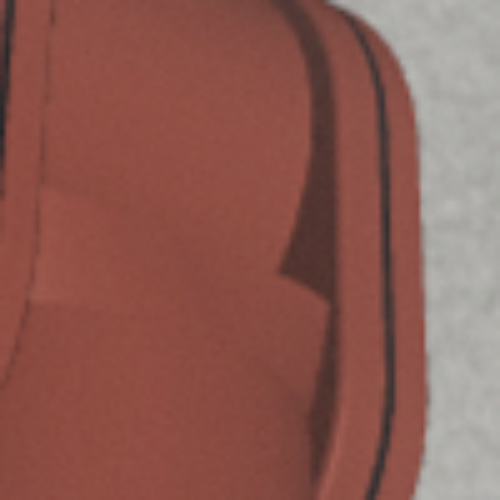

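drive_tool --pt "0 7 17 -0.01" --pt "0 14 36 -0.03" --pt "1 22 56 -0.05" --pt "1 29 76 -0.06" --pt "1 36 96 -0.06" --pt "1 41 109 -0.06" --pt "1 43 114 -0.06" --pt "1 43 115 -0.06"

```text
t: 44.0
tool_pos: [0.4806, 0.0185, 0.0807]
tcp_rot: [0.982, -0.055, 0.015, -0.178]
ft_force: [0.4, -0.4, -3.5]
opening: 0.137
```

drive_tool --pt "0 0 0 0" --pt "0 0 0 0" --pt "0 0 0 0" --pt "0 0 0 0" --pt "0 0 0 0" --pt "0 0 0 0" --gripper 0.5

```text
t: 44.6
tool_pos: [0.4807, 0.0191, 0.0809]
tcp_rot: [0.982, -0.054, 0.015, -0.178]
ft_force: [0.4, -0.5, -0.7]
opening: 0.487
```

drive_tool --pt "0 -7 -19 0" --pt "0 -17 -47 0" --pt "0 -30 -80 0" --pt "0 -45 -120 0" --pt "0 -60 -160 0" --pt "0 -75 -200 0"

```text
t: 45.2
tool_pos: [0.478, 0.0187, 0.2964]
tcp_rot: [0.982, -0.054, 0.015, -0.179]
ft_force: [0.9, 1.0, 0.3]
opening: 0.499
```

```bash
python3 - <<'E'
from plan import *
state()
c=cam("scene","s35"); c=cam("wrist","w35")
E
```

```text
t 45.2 p [0.478 0.019 0.296] q [-1.023 -0.207  1.038  1.872 -0.186  1.331 -0.06 ] F [0.9 1.  0.3]
[[ 0.994 -0.101  0.05 ]
 [-0.112 -0.93   0.35 ]
 [ 0.011 -0.353 -0.935]]
```

View pics/s35.png

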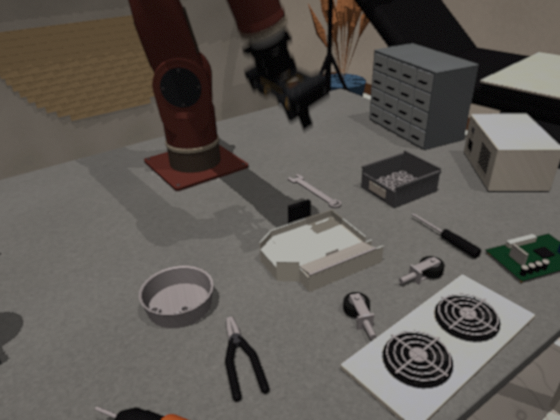

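View pics/w35.png

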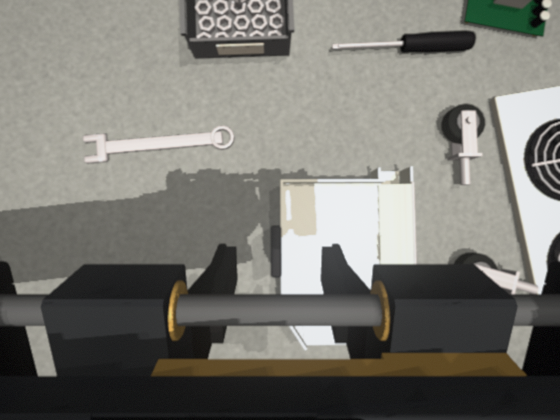

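drive_tool --pt "-15 -45 -10 0" --pt "-30 -90 -20 0" --pt "-45 -135 -30 0" --pt "-60 -180 -40 0" --pt "-75 -225 -50 0" --pt "-90 -270 -60 0" --pt "-90 -270 -60 0"

```text
t: 46.0
tool_pos: [0.4107, 0.2655, 0.4464]
tcp_rot: [0.982, -0.05, 0.015, -0.179]
ft_force: [-0.2, 0.6, -0.1]
opening: 0.503
```

```bash
python3 - <<'E'
from plan import *
state()
c=cam("top","t36"); cv2.imwrite("pics/t36d.png",cv2.resize(c["pixels"][180:280,370:470],None,fx=5,fy=5))
for q in ("tray_platform","tray_funnel","tray_spout","tray_grip","dish_in","bin_in","pliers","castor_a","spanner","screwdriver"): print(q,[(round(d["confidence"],2),tow(c,d["location"]).round(4)) for d in vision.tip_of("top",q)[:2]])
s=cam("scene"); cv2.imwrite("pics/s36.png",cv2.resize(s["pixels"][190:300,240:400],None,fx=5,fy=5))
E
```

```text
t 46.0 p [0.411 0.266 0.446] q [-1.086 -0.246  0.501  1.673 -0.154  1.445 -0.683] F [-0.2  0.6 -0.1]
[[ 0.995 -0.092  0.047]
 [-0.103 -0.931  0.35 ]
 [ 0.012 -0.353 -0.935]]
tray_platform [(0.83, array([0.549, 0.011, 0.035])), (0.4, array([ 0.562, -0.297,  0.01 ]))]
tray_funnel [(0.64, array([ 0.534, -0.108,  0.033]))]
tray_spout [(0.74, array([0.64 , 0.102, 0.003])), (0.51, array([0.477, 0.018, 0.072]))]
tray_grip [(0.72, array([0.481, 0.017, 0.074])), (0.21, array([ 0.537, -0.11 ,  0.035]))]
dish_in [(0.96, array([ 0.517, -0.298,  0.004]))]
bin_in [(0.15, array([ 0.555, -0.32 ,  0.008]))]
pliers [(0.74, array([ 0.67 , -0.262, -0.003])), (0.48, array([0.639, 0.101, 0.002]))]
castor_a [(0.68, array([ 0.734, -0.042, -0.002])), (0.58, array([ 0.744,  0.147, -0.001]))]
spanner [(0.66, array([0.344, 0.174, 0.002]))]
screwdriver [(0.85, array([0.684, 0.273, 0.   ]))]
```

View pics/t36.png

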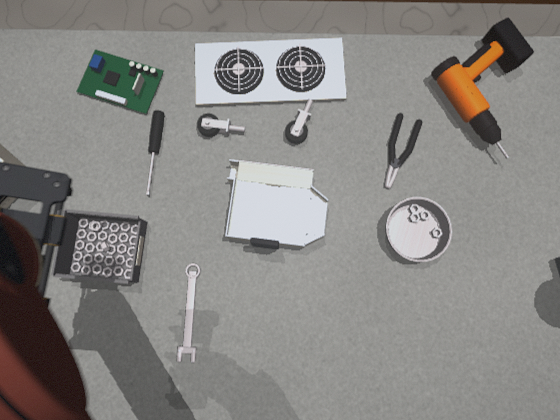

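View pics/t36d.png

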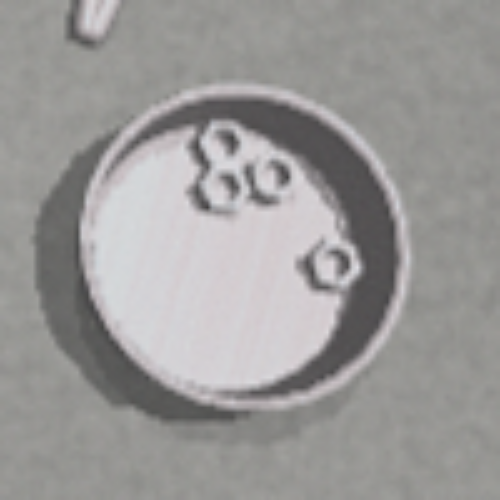

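View pics/s36.png

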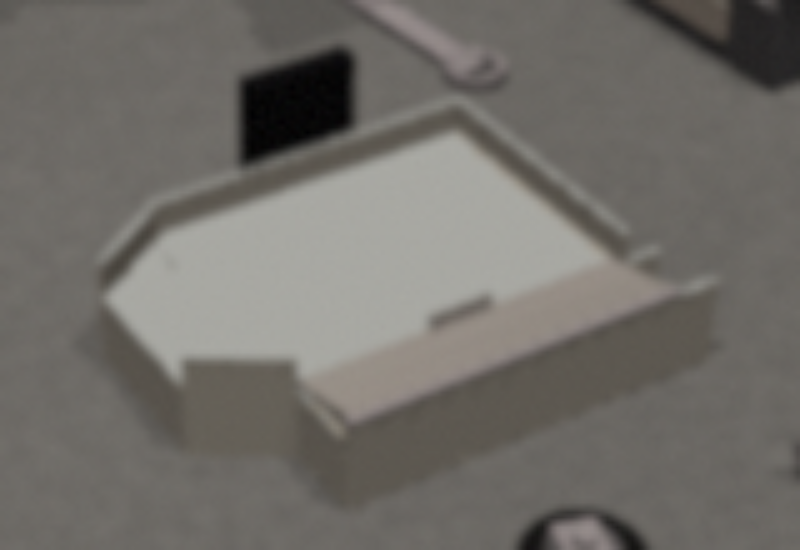

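Four nuts are in the dish, two are in the bin, and the tray is flat and empty with its lid shut. The tools have not moved. Handing in.

```bash
python3 - <<'E'
from bench import bot
print(bot.hand_in())
E
```

```text
the job is handed in; nothing more can be done
None
```

The job was handed in at about 46 s of the 72 s; the hand-in reports no verdict.

**What I did**
- I swept two columns of nuts (four in all) into the trough with closed fingers and pushed the lid shut.
- The moves could not tilt the tool directly. I drove the arm past its reach in free air until the tool leaned 20.6°, then gripped the tray level. Turning about the leaning tool axis tipped the tray:
  - Tipped left end down, the two extras slid into the stock bin.
  - I set the tray down, regripped it half a turn round and levelled it against the table.
  - Tipped right end down, the four poured from the spout into the dish.
- I set the empty tray down flat, released it and moved the arm clear.

**Last checks**
- **Dish:** the top camera shows four nuts.
- **Bin:** two loose nuts lay in it when last seen clear of the arm. In the last picture the arm covered part of the bin, and the network's bin reading there was unusable (confidence 0.15).
- **Tray:** the platform reads 35 mm high. The tray looks flat and empty with its lid shut, judged by eye only.
- **Tools and castors:** all read within about 5 mm of where they started.
- **Joint limits:** joint 7 read -2.654 and joint 3 read -1.303 at one moment, against limits of -2.65 and -1.30. The run carried on normally, but I can't rule out that this counts as passing a joint range.

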